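Rack and clamp the glued chair blanks

TASK

These two-ply chair blanks have just been glued: lay each one, glue line upright, in the notches of its drying rack, the dark walnut ones in the blue rack and the pale beech ones in the green rack. Each blank also needs one spring clamp from the rail, clipped over its middle from above with one jaw on each side of the glue line, pushed well down. Leave everything else on the bench where it is.

Things in the scene. Friction and masses are not known exactly. Their poses are not given: they have to be found in the camera images.
- walnut1: dark walnut leg blank: two 16 mm plies just glued together (yellow glue line), a bar 165 long (its x) x 32 thick (its y) x 28 high (its z), 0.11 kg, glue line upright along the middle; origin: centre of its underside. May be absent
- walnut2: dark walnut leg blank: two 16 mm plies just glued together (yellow glue line), a bar 165 long (its x) x 32 thick (its y) x 28 high (its z), 0.11 kg, glue line upright along the middle; origin: centre of its underside. May be absent
- beech1: pale beech rail blank: two 16 mm plies just glued together (yellow glue line), a bar 190 long (its x) x 32 thick (its y) x 28 high (its z), 0.11 kg, glue line upright along the middle; origin: centre of its underside. May be absent
- beech2: pale beech rail blank: two 16 mm plies just glued together (yellow glue line), a bar 190 long (its x) x 32 thick (its y) x 28 high (its z), 0.11 kg, glue line upright along the middle; origin: centre of its underside. May be absent
- rack_blue: blue drying rack, fixed: two notched bars along its x, 278 long, 16 thick, 44 high, at y = -40 and +40 (64 free between). Each bar has 3 notches 42 wide, 14 deep at x = -92, 0 and +92. A blank lies along the rack's y across both bars in facing notches, underside at z = 30; room for three blanks. Origin: centre of its footprint, z up
- rack_green: green drying rack, fixed: two notched bars along its x, 278 long, 16 thick, 44 high, at y = -40 and +40 (64 free between). Each bar has 3 notches 42 wide, 14 deep at x = -92, 0 and +92. A blank lies along the rack's y across both bars in facing notches, underside at z = 30; room for three blanks. Origin: centre of its footprint, z up
- clamp1: black spring clamp, orange pads and handle tips, works like a clothes peg, 0.11 kg. Origin on the pivot (frame of the +y half): x hinge axis, z up to the handles, y the way it opens. Handles 20 wide form a V rising 60 above the origin: closed on wood 52 mm over all at 45 up, 60 at the top. Pads 24 wide, 18 to 40 below (jaw ends 42 below, 60 mm over all) the origin; throat stop 10 below
- clamp1_jaw (a joint): opening angle of that clamp (rad): 0 closed on 32 mm wood, -0.4 shut on nothing (stop, 20 mm apart), 0.55 fully squeezed (hard stop): handles then parallel, 26 over all, pads 47 mm apart. Squeezing takes 11 to 16 N at 40 above the pivot. Fully down on wood the pivot is 10 above its top edge
- clamp2: black spring clamp, orange pads and handle tips, works like a clothes peg, 0.11 kg. Origin on the pivot (frame of the +y half): x hinge axis, z up to the handles, y the way it opens. Handles 20 wide form a V rising 60 above the origin: closed on wood 52 mm over all at 45 up, 60 at the top. Pads 24 wide, 18 to 40 below (jaw ends 42 below, 60 mm over all) the origin; throat stop 10 below
- clamp2_jaw (a joint): opening angle of that clamp (rad): 0 closed on 32 mm wood, -0.4 shut on nothing (stop, 20 mm apart), 0.55 fully squeezed (hard stop): handles then parallel, 26 over all, pads 47 mm apart. Squeezing takes 11 to 16 N at 40 above the pivot. Fully down on wood the pivot is 10 above its top edge
- clamp3: black spring clamp, orange pads and handle tips, works like a clothes peg, 0.11 kg. Origin on the pivot (frame of the +y half): x hinge axis, z up to the handles, y the way it opens. Handles 20 wide form a V rising 60 above the origin: closed on wood 52 mm over all at 45 up, 60 at the top. Pads 24 wide, 18 to 40 below (jaw ends 42 below, 60 mm over all) the origin; throat stop 10 below
- clamp3_jaw (a joint): opening angle of that clamp (rad): 0 closed on 32 mm wood, -0.4 shut on nothing (stop, 20 mm apart), 0.55 fully squeezed (hard stop): handles then parallel, 26 over all, pads 47 mm apart. Squeezing takes 11 to 16 N at 40 above the pivot. Fully down on wood the pivot is 10 above its top edge
- clamp4: black spring clamp, orange pads and handle tips, works like a clothes peg, 0.11 kg. Origin on the pivot (frame of the +y half): x hinge axis, z up to the handles, y the way it opens. Handles 20 wide form a V rising 60 above the origin: closed on wood 52 mm over all at 45 up, 60 at the top. Pads 24 wide, 18 to 40 below (jaw ends 42 below, 60 mm over all) the origin; throat stop 10 below
- clamp4_jaw (a joint): opening angle of that clamp (rad): 0 closed on 32 mm wood, -0.4 shut on nothing (stop, 20 mm apart), 0.55 fully squeezed (hard stop): handles then parallel, 26 over all, pads 47 mm apart. Squeezing takes 11 to 16 N at 40 above the pivot. Fully down on wood the pivot is 10 above its top edge
- clamp5: black spring clamp, orange pads and handle tips, works like a clothes peg, 0.11 kg. Origin on the pivot (frame of the +y half): x hinge axis, z up to the handles, y the way it opens. Handles 20 wide form a V rising 60 above the origin: closed on wood 52 mm over all at 45 up, 60 at the top. Pads 24 wide, 18 to 40 below (jaw ends 42 below, 60 mm over all) the origin; throat stop 10 below
- clamp5_jaw (a joint): opening angle of that clamp (rad): 0 closed on 32 mm wood, -0.4 shut on nothing (stop, 20 mm apart), 0.55 fully squeezed (hard stop): handles then parallel, 26 over all, pads 47 mm apart. Squeezing takes 11 to 16 N at 40 above the pivot. Fully down on wood the pivot is 10 above its top edge
- clamp_rail: wooden strip on edge on two feet, fixed: 340 long (its y) x 32 thick (its x), top edge at z = 75, open below 30; feet 110 x 30 x 12 at y = -155 and 155. At the start the clamps sit clipped upright over it, pushed fully down, 40 to 70 apart. Origin: centre of its footprint on the bench
- glue_bottle: white glue bottle, 60 across x 170 high; to be left alone; origin: underside of its main part
- screw_jar: amber screw jar, 68 across x 85 high; to be left alone; origin: underside of its main part
- tape_measure: yellow tape measure 70 x 35 x 66; to be left alone; origin: underside of its main part
- mallet: wooden mallet lying, head 65 x 110 x 65, handle 220 long along its x from the head; to be left alone; origin: underside of its main part
- try_square: try square lying, stock 120, blade 160; to be left alone; origin: underside of its main part
- sanding_block: cork sanding block 110 x 66 x 34; to be left alone; origin: underside of its main part
Mind the look-alikes: they are no part of the job. Leave any turquoise look-alike of the walnut1 alone.

How it is judged:
At the end, for the whole second after the job is handed in: Each blank rests in a notch pair of its own rack (underside within 5 mm of the notch floor, in line within 0.15 rad) with a clamp closed on it (angle within 0.16 of 0): pivot within 30 mm of its middle, 12 mm of its centre line, 4 to 28 mm above its top, upright and in line within 0.3 rad (z of walnut1 in the frame of rack_blue between 0.025 and 0.036 m and x of walnut1 in the frame of rack_blue between -0.115 and 0.115 m and y of walnut1 in the frame of rack_blue between -0.045 and 0.045 m and angle between each of walnut1, walnut2, beech1, beech2's own z axis and vertical below 0.15 rad and angle between the x axis of each of walnut1, walnut2 and the y axis of rack_blue, either way round below 0.15 rad and ((x of clamp1 in the frame of walnut1 between -0.03 and 0.03 m and y of clamp1 in the frame of walnut1 between -0.012 and 0.012 m and z of clamp1 in the frame of walnut1 between 0.032 and 0.056 m and value of joint clamp1_jaw between -0.16 and 0.16 rad and angle between the x axis of clamp1 and the x axis of walnut1, either way round below 0.3 rad and angle between clamp1's own z axis and vertical below 0.3 rad) or (x of clamp2 in the frame of walnut1 between -0.03 and 0.03 m and y of clamp2 in the frame of walnut1 between -0.012 and 0.012 m and z of clamp2 in the frame of walnut1 between 0.032 and 0.056 m and value of joint clamp2_jaw between -0.16 and 0.16 rad and angle between the x axis of clamp2 and the x axis of walnut1, either way round below 0.3 rad and angle between clamp2's own z axis and vertical below 0.3 rad) or (x of clamp3 in the frame of walnut1 between -0.03 and 0.03 m and y of clamp3 in the frame of walnut1 between -0.012 and 0.012 m and z of clamp3 in the frame of walnut1 between 0.032 and 0.056 m and value of joint clamp3_jaw between -0.16 and 0.16 rad and angle between the x axis of clamp3 and the x axis of walnut1, either way round below 0.3 rad and angle between clamp3's own z axis and vertical below 0.3 rad) or (x of clamp4 in the frame of walnut1 between -0.03 and 0.03 m and y of clamp4 in the frame of walnut1 between -0.012 and 0.012 m and z of clamp4 in the frame of walnut1 between 0.032 and 0.056 m and value of joint clamp4_jaw between -0.16 and 0.16 rad and angle between the x axis of clamp4 and the x axis of walnut1, either way round below 0.3 rad and angle between clamp4's own z axis and vertical below 0.3 rad) or (x of clamp5 in the frame of walnut1 between -0.03 and 0.03 m and y of clamp5 in the frame of walnut1 between -0.012 and 0.012 m and z of clamp5 in the frame of walnut1 between 0.032 and 0.056 m and value of joint clamp5_jaw between -0.16 and 0.16 rad and angle between the x axis of clamp5 and the x axis of walnut1, either way round below 0.3 rad and angle between clamp5's own z axis and vertical below 0.3 rad)) and z of walnut2 in the frame of rack_blue between 0.025 and 0.036 m and x of walnut2 in the frame of rack_blue between -0.115 and 0.115 m and y of walnut2 in the frame of rack_blue between -0.045 and 0.045 m and ((x of clamp1 in the frame of walnut2 between -0.03 and 0.03 m and y of clamp1 in the frame of walnut2 between -0.012 and 0.012 m and z of clamp1 in the frame of walnut2 between 0.032 and 0.056 m and value of joint clamp1_jaw between -0.16 and 0.16 rad and angle between the x axis of clamp1 and the x axis of walnut2, either way round below 0.3 rad and angle between clamp1's own z axis and vertical below 0.3 rad) or (x of clamp2 in the frame of walnut2 between -0.03 and 0.03 m and y of clamp2 in the frame of walnut2 between -0.012 and 0.012 m and z of clamp2 in the frame of walnut2 between 0.032 and 0.056 m and value of joint clamp2_jaw between -0.16 and 0.16 rad and angle between the x axis of clamp2 and the x axis of walnut2, either way round below 0.3 rad and angle between clamp2's own z axis and vertical below 0.3 rad) or (x of clamp3 in the frame of walnut2 between -0.03 and 0.03 m and y of clamp3 in the frame of walnut2 between -0.012 and 0.012 m and z of clamp3 in the frame of walnut2 between 0.032 and 0.056 m and value of joint clamp3_jaw between -0.16 and 0.16 rad and angle between the x axis of clamp3 and the x axis of walnut2, either way round below 0.3 rad and angle between clamp3's own z axis and vertical below 0.3 rad) or (x of clamp4 in the frame of walnut2 between -0.03 and 0.03 m and y of clamp4 in the frame of walnut2 between -0.012 and 0.012 m and z of clamp4 in the frame of walnut2 between 0.032 and 0.056 m and value of joint clamp4_jaw between -0.16 and 0.16 rad and angle between the x axis of clamp4 and the x axis of walnut2, either way round below 0.3 rad and angle between clamp4's own z axis and vertical below 0.3 rad) or (x of clamp5 in the frame of walnut2 between -0.03 and 0.03 m and y of clamp5 in the frame of walnut2 between -0.012 and 0.012 m and z of clamp5 in the frame of walnut2 between 0.032 and 0.056 m and value of joint clamp5_jaw between -0.16 and 0.16 rad and angle between the x axis of clamp5 and the x axis of walnut2, either way round below 0.3 rad and angle between clamp5's own z axis and vertical below 0.3 rad)) and z of beech1 in the frame of rack_green between 0.025 and 0.036 m and x of beech1 in the frame of rack_green between -0.115 and 0.115 m and y of beech1 in the frame of rack_green between -0.045 and 0.045 m and angle between the x axis of each of beech1, beech2 and the y axis of rack_green, either way round below 0.15 rad and ((x of clamp1 in the frame of beech1 between -0.03 and 0.03 m and y of clamp1 in the frame of beech1 between -0.012 and 0.012 m and z of clamp1 in the frame of beech1 between 0.032 and 0.056 m and value of joint clamp1_jaw between -0.16 and 0.16 rad and angle between the x axis of clamp1 and the x axis of beech1, either way round below 0.3 rad and angle between clamp1's own z axis and vertical below 0.3 rad) or (x of clamp2 in the frame of beech1 between -0.03 and 0.03 m and y of clamp2 in the frame of beech1 between -0.012 and 0.012 m and z of clamp2 in the frame of beech1 between 0.032 and 0.056 m and value of joint clamp2_jaw between -0.16 and 0.16 rad and angle between the x axis of clamp2 and the x axis of beech1, either way round below 0.3 rad and angle between clamp2's own z axis and vertical below 0.3 rad) or (x of clamp3 in the frame of beech1 between -0.03 and 0.03 m and y of clamp3 in the frame of beech1 between -0.012 and 0.012 m and z of clamp3 in the frame of beech1 between 0.032 and 0.056 m and value of joint clamp3_jaw between -0.16 and 0.16 rad and angle between the x axis of clamp3 and the x axis of beech1, either way round below 0.3 rad and angle between clamp3's own z axis and vertical below 0.3 rad) or (x of clamp4 in the frame of beech1 between -0.03 and 0.03 m and y of clamp4 in the frame of beech1 between -0.012 and 0.012 m and z of clamp4 in the frame of beech1 between 0.032 and 0.056 m and value of joint clamp4_jaw between -0.16 and 0.16 rad and angle between the x axis of clamp4 and the x axis of beech1, either way round below 0.3 rad and angle between clamp4's own z axis and vertical below 0.3 rad) or (x of clamp5 in the frame of beech1 between -0.03 and 0.03 m and y of clamp5 in the frame of beech1 between -0.012 and 0.012 m and z of clamp5 in the frame of beech1 between 0.032 and 0.056 m and value of joint clamp5_jaw between -0.16 and 0.16 rad and angle between the x axis of clamp5 and the x axis of beech1, either way round below 0.3 rad and angle between clamp5's own z axis and vertical below 0.3 rad)) and z of beech2 in the frame of rack_green between 0.025 and 0.036 m and x of beech2 in the frame of rack_green between -0.115 and 0.115 m and y of beech2 in the frame of rack_green between -0.045 and 0.045 m and ((x of clamp1 in the frame of beech2 between -0.03 and 0.03 m and y of clamp1 in the frame of beech2 between -0.012 and 0.012 m and z of clamp1 in the frame of beech2 between 0.032 and 0.056 m and value of joint clamp1_jaw between -0.16 and 0.16 rad and angle between the x axis of clamp1 and the x axis of beech2, either way round below 0.3 rad and angle between clamp1's own z axis and vertical below 0.3 rad) or (x of clamp2 in the frame of beech2 between -0.03 and 0.03 m and y of clamp2 in the frame of beech2 between -0.012 and 0.012 m and z of clamp2 in the frame of beech2 between 0.032 and 0.056 m and value of joint clamp2_jaw between -0.16 and 0.16 rad and angle between the x axis of clamp2 and the x axis of beech2, either way round below 0.3 rad and angle between clamp2's own z axis and vertical below 0.3 rad) or (x of clamp3 in the frame of beech2 between -0.03 and 0.03 m and y of clamp3 in the frame of beech2 between -0.012 and 0.012 m and z of clamp3 in the frame of beech2 between 0.032 and 0.056 m and value of joint clamp3_jaw between -0.16 and 0.16 rad and angle between the x axis of clamp3 and the x axis of beech2, either way round below 0.3 rad and angle between clamp3's own z axis and vertical below 0.3 rad) or (x of clamp4 in the frame of beech2 between -0.03 and 0.03 m and y of clamp4 in the frame of beech2 between -0.012 and 0.012 m and z of clamp4 in the frame of beech2 between 0.032 and 0.056 m and value of joint clamp4_jaw between -0.16 and 0.16 rad and angle between the x axis of clamp4 and the x axis of beech2, either way round below 0.3 rad and angle between clamp4's own z axis and vertical below 0.3 rad) or (x of clamp5 in the frame of beech2 between -0.03 and 0.03 m and y of clamp5 in the frame of beech2 between -0.012 and 0.012 m and z of clamp5 in the frame of beech2 between 0.032 and 0.056 m and value of joint clamp5_jaw between -0.16 and 0.16 rad and angle between the x axis of clamp5 and the x axis of beech2, either way round below 0.3 rad and angle between clamp5's own z axis and vertical below 0.3 rad))); the robot touches nothing.
It fails at once if something else on the bench was moved by more than 40 mm (distance of any of glue_bottle, screw_jar, tape_measure, mallet, try_square, sanding_block from where it was at the start of the episode above 0.04 m).
Of walnut1, walnut2, beech1, beech2 only 3 to 4 are there at a start; the rules pass over those that are not, and their reading is None.
At some moment in a run one of walnut1, walnut2, beech1, beech2 may be knocked a few centimetres aside while the robot is not near it.
It also fails if it takes over 210 s, if anything falls off the work surface, if the arm or the gripper's body presses on something with over 40 N, if the wrist force passes 120 N, or if a joint passes its speed limit or range.

ROBOT

A 6-joint arm with a two-finger parallel gripper is mounted at the origin on the work surface. World frame = base frame: x ahead of the robot, y to its left, z up, the work surface at z = 0. Lengths are in m, angles in rad, forces in N, time in s.
With the tool pointing down it reaches from about 0.3 to 0.875 m from the base axis. Payload 6.4 kg.
Tool frame: the origin (TCP) lies at the very end of the fingers, on their centre line; the grasp point (between the pads) lies 19 mm behind it; z points along the fingers, y is the direction in which the jaws open and shut (so a half turn about z gives the same grasp; the last joint's range is limited). The gripper opens to 85 mm and grips with 20 to 120 N. Pads are 22 mm wide; open, the fingers measure 114 mm over their backs; the gripper's body (76 mm by 85 mm) begins 54 mm behind the grasp point. The pads swing forward as they close: fully open they stand 13 mm farther back than shut.
Start: joints at [-1.459, 0.181, 1.607, -0, 1.354, -0.206], TCP at [0.18, -0.546, 0.231] pointing down, gripper open.
Joint ranges: [-2.99, 2.99], [-0.89, 2.07], [0.3, 2.58], [-1.14, 4.28], [0, 2.63], [-3.12, 3.12]. Speed limits (rad/s): [2.57, 2.57, 3.01, 3.14, 3.14, 3.14].

INTERFACE

Orientations are given as a unit quaternion [w, x, y, z].
In Python, from bench import * gives the robot as it stands.
- The arm moves only by the tool arm_command, never from a script. Its argument "motion" is text: rows parted by semicolons, each of 7 numbers parted by spaces: the shift along the tool's x, y, z in units of 0.2 m (1.0 is 0.2 m), then the turn, a rotation vector about the tool's x, y, z in units of 60 degrees (1.0 is 60 degrees), then the opening, from 0 (shut) to 1 (fully open). In form: tx ty tz ax ay az grip; .... A call has 1 to 10 rows; each row shifts and turns the pose as measured when the row begins, along the tool's axes as they then stand; what a row does not reach is not made up. A row lasts 1/12 s, in which the tool goes at most 41.7 mm and 7.16 degrees, less where a joint would pass 70% of its speed; a pose out of reach is approached as far as the arm can. A call with a number of a shift or a turn outside -1 to 1 is refused whole. A call with a gripper value outside its range is refused whole. The fingers move at their own pace and stop on an object; the grip force is fixed at half the most. Time passes only in rows, so rows that do not move let the fingers close. It gives the time, the measured TCP pose, the force and the opening at its end, in the units of the state.
- get_obs(): the state, without advancing time (a new reading comes with each control period).
- camera(name): name is "side" or "top" or "wrist"; returns a dict with "img" (400x640x3 uint8, red, green, blue), "intrinsics" (3x3 intrinsics, pixels), "pose" (4x4, takes a point from camera to world coordinates); the wrist camera has in their place "mount" (4x4, takes a point from camera to tool coordinates, whose origin is the TCP and whose axes are the flange's). Camera axes: x right, y down, z forward; pixel columns grow to the right and rows downward; lengths in m; the calibration is good to about 2 mm. A picture is of the moment at which its call begins: read the wrist's pose just before it. There is no depth.
- hand_in(): hands the job in, once; it reports no verdict.
Trained networks look in the newest picture that a camera, given by its name, has taken for a name from the list of things; names that differ only in an ending like _2 or _b are one class to them, and where a whole thing is asked for, a point or a joint stands for the part that bears it (a point fixed in the world has none). Each returns a list of dicts, best first, with "conf" (0 to 1); they miss things now and then, are a little off and sometimes report something else, mostly with a low value. They report only what shows in the picture. A call takes as long as a camera call. They do not tell look-alikes from the thing itself.
- search_frame(camera, target): "box" ([left, top, right, bottom] in pixels, round what is visible of it).
The state is a dict: "time_s": time; "q": joint angles; "dq": joint speeds; "joint_efforts": joint torques, N m; "eef_pos": TCP position; "eef_rot": TCP orientation; "wrist_force": force on the tool from outside, world axes, zero at the start; "torque": the same for the moment, N m; "opening": opening from 0.0 (shut) to 1.0 (fully open).
Only numpy, scipy, OpenCV 4.12 (cv2) and the standard library are available. Lean on these libraries where they do the work, as an engineer would, in place of code of your own. Each camera call takes 0.05 s, during which the arm holds its last target.

## Working session

There is one attempt and no reset: what is moved stays moved. The work goes in short steps, Python scripts to look and compute and a tool call to move; the robot and the scene stay as the last step left them, time stands still between calls to the robot, and variables do not carry over. Pictures are saved under pics/ and viewed, and the job is handed in when it is done.

Besides the shell and the picture viewer there is one more tool, called as a command line: name --argument value ..., lists and objects as JSON in quotes. arm_command: Moves the arm, as the interface text tells. Shifts and turns lie within -1 to 1; 1 stands for 0.2 m of shift or 60 degrees of turn. Its arguments: {"type":"object","properties":{"motion":{"type":"string"}},"required":["motion"]}

```bash
ls; mkdir -p pics
python3 - <<'E'
from bench import *
import cv2
for n in ["top","side","wrist"]:
    c=camera(n); cv2.imwrite(f"pics/{n}0.png",c["img"][:,:,::-1]); print(n,c["intrinsics"].tolist(), (c.get("pose") if n!="wrist" else c["mount"]).round(4).tolist())
o=get_obs(); print(o)
E
```

```text
pics
top [[393.1877637808864, 0.0, 326.8206765035469], [0.0, 393.1877637808864, 196.90024852292927], [0.0, 0.0, 1.0]] [[-0.0242, -0.9966, 0.0788, 0.422], [-0.9997, 0.0241, -0.0021, -0.0037], [0.0002, -0.0788, -0.9969, 1.1489], [0.0, 0.0, 0.0, 1.0]]
side [[372.68328021103105, 0.0, 317.28092628049035], [0.0, 372.68328021103105, 200.66662384649732], [0.0, 0.0, 1.0]] [[-0.8697, -0.3233, 0.3729, 0.1273], [-0.4936, 0.5777, -0.6501, 0.6734], [-0.0052, -0.7495, -0.662, 0.7562], [0.0, 0.0, 0.0, 1.0]]
wrist [[331.6563252155111, 0.0, 318.143066125758], [0.0, 331.6563252155111, 201.07511609795472], [0.0, 0.0, 1.0]] [[-0.0008, -0.957, -0.2901, 0.0738], [1.0, -0.0008, -0.0002, 0.0004], [-0.0001, -0.2901, 0.957, -0.1426], [0.0, 0.0, 0.0, 1.0]]
{'time_s': 0.15, 'q': array([-1.45931071e+00,  1.81379909e-01,  1.60780894e+00, -2.04705877e-05,
        1.35381980e+00, -2.06282256e-01]), 'dq': array([ 0.00061962, -0.00182149, -0.00196271,  0.00138375, -0.00064259,
       -0.00061588]), 'joint_efforts': array([ 1.50216692e-03, -4.45257998e+01, -3.51690710e+01, -1.85842850e-04,
        5.81387969e-03, -3.15118513e-06]), 'eef_pos': array([ 0.17962635, -0.5457524 ,  0.23057096]), 'eef_rot': array([-7.07677733e-04,  9.87403880e-01,  1.58218443e-01,  2.35628976e-05]), 'wrist_force': array([-0.00496177, -0.11527565, -0.4691645 ]), 'torque': array([-0.01433062,  0.03554799, -0.03449991]), 'opening': 1.0065342726956124}
```

View pics/top0.png

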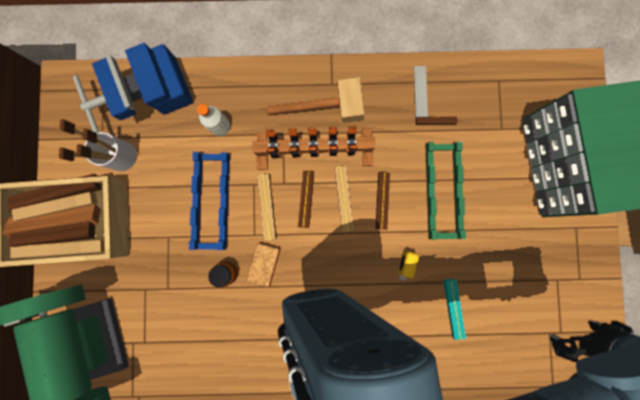

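View pics/side0.png

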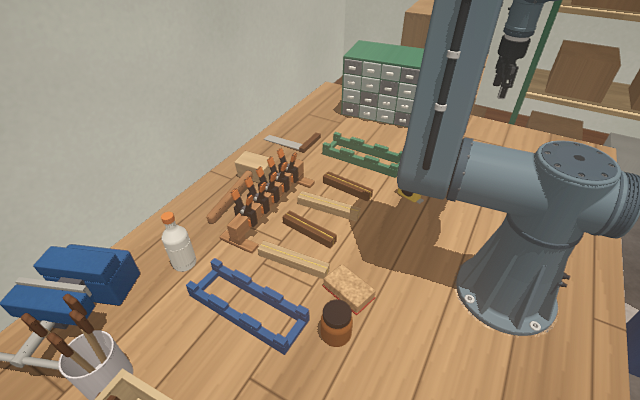

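View pics/wrist0.png

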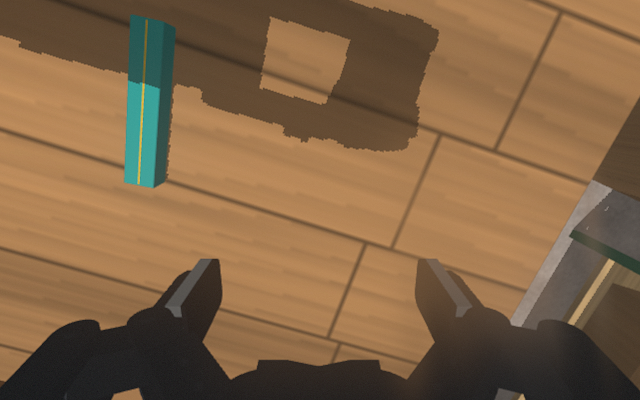

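Run:
```python
import cv2
t=cv2.imread("pics/top0.png"); cv2.imwrite("pics/topz.png",cv2.resize(t[110:260,180:480],(800,400),interpolation=cv2.INTER_CUBIC))
s=cv2.imread("pics/side0.png"); cv2.imwrite("pics/sidez.png",cv2.resize(s[120:360,180:440],(650,600),interpolation=cv2.INTER_CUBIC))
from bench import *
for c in ["top","side"]:
  for n in ["walnut1","beech1","rack_blue","rack_green","clamp1","clamp_rail","tape_measure","sanding_block","screw_jar","glue_bottle","mallet","try_square"]:
    print(c,n,[([round(float(x)) for x in d["box"]],round(d["conf"],2)) for d in search_frame(c,n)])
```

```text
top walnut1 [([444, 279, 466, 339], 0.98), ([376, 171, 392, 226], 0.87), ([300, 169, 311, 227], 0.78)]
top beech1 [([259, 171, 275, 236], 0.77), ([334, 168, 351, 231], 0.63), ([377, 172, 391, 227], 0.5)]
top rack_blue [([188, 153, 228, 248], 0.85)]
top rack_green [([428, 137, 467, 240], 0.58)]
top clamp1 [([330, 130, 339, 155], 0.72), ([347, 125, 355, 155], 0.67), ([287, 127, 298, 159], 0.63), ([257, 172, 276, 237], 0.58), ([266, 127, 276, 156], 0.56), ([310, 125, 317, 156], 0.49)]
top clamp_rail [([249, 126, 374, 169], 0.91)]
top tape_measure [([400, 254, 421, 279], 0.96)]
top sanding_block [([248, 243, 277, 286], 0.92)]
top screw_jar [([208, 258, 238, 287], 0.79)]
top glue_bottle [([199, 105, 230, 137], 0.61), ([288, 128, 301, 158], 0.29)]
top mallet [([268, 80, 364, 122], 0.57), ([267, 125, 279, 158], 0.31), ([425, 138, 464, 242], 0.23)]
top try_square [([418, 68, 456, 123], 0.74)]
side walnut1 [([323, 171, 372, 201], 0.98), ([282, 212, 338, 251], 0.93)]
side beech1 [([295, 192, 360, 219], 0.68), ([258, 242, 329, 275], 0.55)]
side rack_blue [([188, 258, 308, 356], 0.72)]
side rack_green [([323, 131, 403, 178], 0.82)]
side clamp1 [([280, 148, 301, 184], 0.82), ([266, 158, 290, 192], 0.79), ([232, 189, 258, 228], 0.79), ([244, 176, 270, 214], 0.57), ([254, 166, 280, 198], 0.53)]
side clamp_rail [([219, 158, 313, 252], 0.77)]
side tape_measure [([399, 192, 422, 202], 0.49)]
side sanding_block [([322, 266, 378, 314], 0.61)]
side screw_jar [([321, 299, 353, 346], 0.95)]
side glue_bottle [([165, 209, 194, 271], 0.9), ([401, 190, 421, 202], 0.15)]
side mallet [([208, 152, 272, 227], 0.73), ([324, 265, 376, 314], 0.66), ([280, 206, 338, 250], 0.19)]
side try_square [([234, 187, 254, 226], 0.73), ([266, 131, 319, 152], 0.57)]
```

View pics/topz.png

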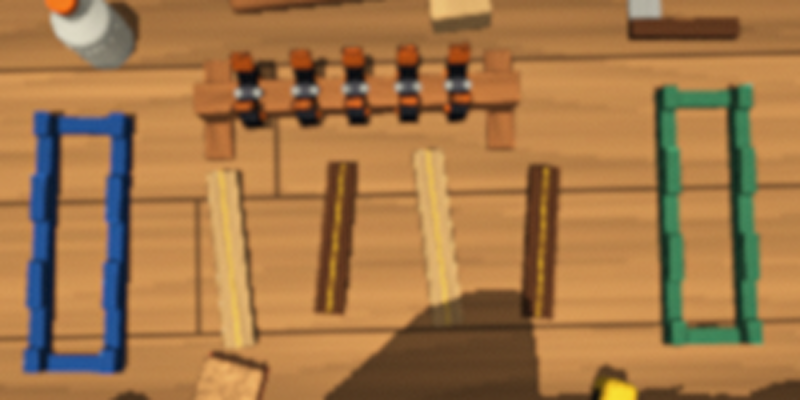

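View pics/sidez.png

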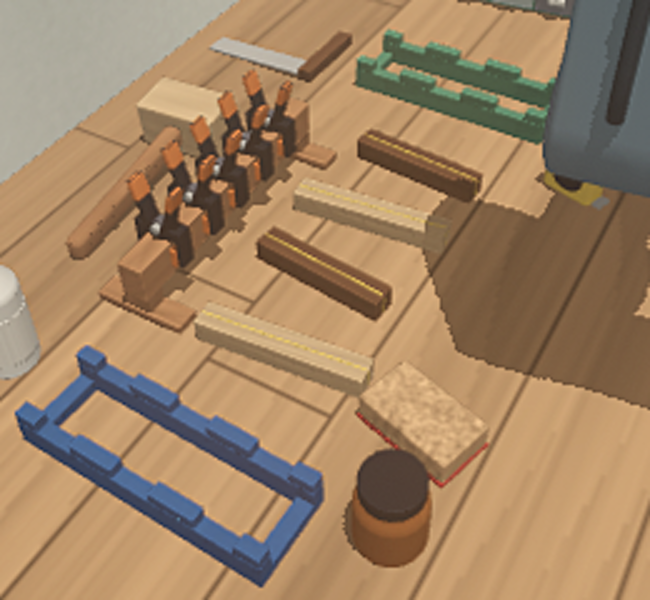

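```bash
cat > h.py <<'E'
from bench import *
import numpy as np, cv2
from scipy.spatial.transform import Rotation as R
def Rq(q): q=np.array(q); return R.from_quat([q[1],q[2],q[3],q[0]])
def tcp():
    o=get_obs(); T=np.eye(4); T[:3,:3]=Rq(o["eef_rot"]).as_matrix(); T[:3,3]=o["eef_pos"]; return T
def cam(n,save=None):
    T=tcp(); c=camera(n)
    P=T@c["mount"] if n=="wrist" else c["pose"]
    if save: cv2.imwrite(f"pics/{save}.png",c["img"][:,:,::-1])
    return c["img"],np.array(c["intrinsics"]),np.array(P)
def w(uv,K,P,z):
    uv=np.atleast_2d(uv).astype(float)
    d=(P[:3,:3]@np.linalg.inv(K)@np.c_[uv,np.ones(len(uv))].T).T
    s=(z-P[2,3])/d[:,2]; return P[:3,3]+d*s[:,None]
def px(X,K,P):
    X=np.atleast_2d(X).astype(float); p=(P[:3,:3].T@(X-P[:3,3]).T).T
    p=(K@p.T).T; return p[:,:2]/p[:,2:]
def yaw():
    T=tcp(); return np.degrees(np.arctan2(T[1,0],T[0,0]))
def goal(x,y,z,psi):
    """tool shift/turn (units) from the present pose to tool-down pose with tool-x yaw psi deg"""
    T=tcp(); p=np.radians(psi)
    Rg=np.c_[[np.cos(p),np.sin(p),0],[np.sin(p),-np.cos(p),0],[0,0,-1]]
    d=T[:3,:3].T@(np.array([x,y,z])-T[:3,3]); rv=R.from_matrix(T[:3,:3].T@Rg).as_rotvec()
    print("shift/0.2:",(d/0.2).round(3),"turn/60:",(np.degrees(rv)/60).round(3), "rows>=",round(max(np.linalg.norm(d)/.0417,np.degrees(np.linalg.norm(rv))/7.16),1), "final-frame shift:",(Rg.T@(np.array([x,y,z])-T[:3,3])/0.2).round(3))
E
python3 - <<'E'
from h import *
c=cam("top")
for n,p,z in [("blue",(209,200),.04),("green",(446,190),.04),("b1",(266,205),.028),("w1",(306,198),.028),("b2",(343,196),.028),("w2",(383,200),.028),("railL",(262,146),.075),("railR",(372,143),.075)]:
    print(n,w(p,c[1],c[2],z).round(3))
goal(0.45,0,0.42,0)
E
```

```text
blue [[0.509 0.327 0.04 ]]
green [[ 0.521 -0.344  0.04 ]]
b1 [[0.492 0.168 0.028]]
w1 [[0.509 0.054 0.028]]
b2 [[ 0.512 -0.052  0.028]]
w2 [[ 0.498 -0.166  0.028]]
railL [[0.653 0.17  0.075]]
railR [[ 0.654 -0.135  0.075]]
shift/0.2: [ 2.137 -2.172 -0.944] turn/60: [-0.    -0.     0.303] rows>= 15.3 final-frame shift: [ 1.351 -2.731 -0.944]
```

arm_command --motion "0.1 -0.1 -0.15 0 0 0.1 1; 0.1 -0.1 -0.15 0 0 0.1 1; 0.1 -0.12 -0.12 0 0 0.1 1; 0.1 -0.17 -0.05 0 0 0 1; 0.1 -0.17 -0.05 0 0 0 1; 0.1 -0.17 -0.05 0 0 0 1; 0.1 -0.17 -0.05 0 0 0 1; 0.1 -0.17 -0.05 0 0 0 1; 0.1 -0.17 -0.05 0 0 0 1; 0.1 -0.17 -0.05 0 0 0 1"

```text
time_s: 2.23
eef_pos: [0.3689, -0.2303, 0.3882]
eef_rot: [-0.004, 1.0, -0.013, 0.0]
wrist_force: [1.2, -0.3, -0.0]
opening: 0.996
```

Run:
```python
from h import *
goal(0.45,0,0.42,0)
```

```text
shift/0.2: [ 0.375 -1.163 -0.15 ] turn/60: [-0.007 -0.001 -0.025] rows>= 5.9 final-frame shift: [ 0.406 -1.152 -0.159]
```

arm_command --motion "0.06 -0.19 -0.03 0 0 -0.02 1; 0.06 -0.19 -0.03 0 0 0 1; 0.07 -0.19 -0.03 0 0 0 1; 0.07 -0.19 -0.03 0 0 0 1; 0.07 -0.19 -0.03 0 0 0 1; 0.06 -0.18 0 0 0 0 1; 0 0 0 0 0 0 1; 0 0 0 0 0 0 1"

```text
time_s: 2.9
eef_pos: [0.4509, 0.0095, 0.4258]
eef_rot: [-0.002, 1.0, 0.003, 0.006]
wrist_force: [-1.5, -0.4, 0.1]
opening: 1.0
```

Run:
```python
from h import *
cam("wrist","wr1"); cam("top","top1"); o=get_obs(); print(o["eef_pos"],yaw(),abs(o["dq"]).max())
```

```text
[0.45067927 0.00790758 0.42554052] 0.19234948332919388 0.044091909917066664
```

View pics/wr1.png

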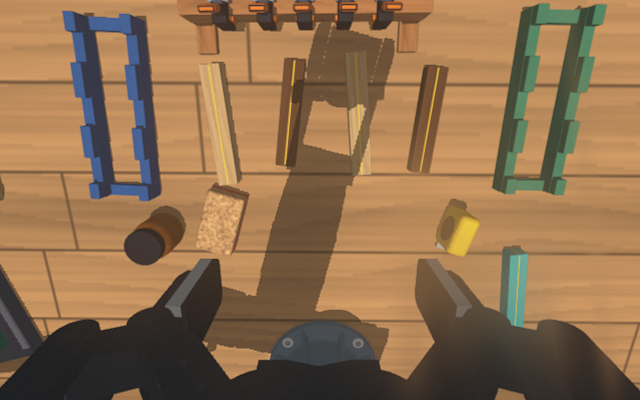

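```bash
cat >> h.py <<'E'
from scipy.optimize import minimize
def box(x0,x1,y0,y1,z0,z1):
    return np.array([[x,y,z] for x in(x0,x1) for y in(y0,y1) for z in(z0,z1)])/1000
def rackboxes():
    b=[]
    for y in(-40,40):
        b.append(box(-139,139,y-8,y+8,0,30))
        for a,c in[(-139,-113),(-71,-21),(21,71),(113,139)]: b.append(box(a,c,y-8,y+8,30,44))
    for s in(-1,1): b.append(box(*sorted((s*123,s*139)),-40,40,4,24))
    return b
def blankboxes(L,z0=0): return [box(-L/2,L/2,-16,16,z0,z0+28)]
def sil(boxes,p,K,P,S=3,sh=(400,640)):
    m=np.zeros((sh[0]*S,sh[1]*S),np.uint8); c,s=np.cos(p[2]),np.sin(p[2])
    for b in boxes:
        X=np.c_[c*b[:,0]-s*b[:,1]+p[0],s*b[:,0]+c*b[:,1]+p[1],b[:,2]]
        u=(px(X,K,P)+0.5)*S-0.5
        h=cv2.convexHull(u.astype(np.float32))
        cv2.fillConvexPoly(m,np.round(h*16).astype(np.int32),255,shift=4)
    return m
def fit(mask,boxes,p0,K,P,S=3,d=(.006,.006,.03)):
    M=cv2.resize(mask.astype(np.uint8)*255,None,fx=S,fy=S,interpolation=cv2.INTER_LINEAR)>127
    def cost(p):
        m=sil(boxes,p,K,P,S)>0; i=(m&M).sum(); return 1-i/((m|M).sum()+1)
    best=None
    for k in range(2):
        x0=np.array(p0 if best is None else best.x); sx=np.vstack([x0]+[x0+np.eye(3)[i]*d[i]/(1+2*k) for i in range(3)])
        best=minimize(cost,x0,method="Nelder-Mead",options=dict(initial_simplex=sx,xatol=1e-4,fatol=1e-4,maxiter=150))
    return best.x,best.fun
def near(mask,boxes,p0,K,P,r=9):
    m=sil(boxes,p0,K,P,1); return mask&(cv2.dilate(m,np.ones((2*r+1,2*r+1)))>0)
def hsv(img): return cv2.cvtColor(img,cv2.COLOR_RGB2HSV).astype(int)
def cmask(img,n):
    H=hsv(img); h,s,v=H[...,0],H[...,1],H[...,2]
    if n=="blue": return (h>100)&(h<128)&(s>90)
    if n=="green": return (h>60)&(h<90)&(s>70)
E
python3 - <<'E'
from h import *
for n in ["wrist","top"]:
    img,K,P=cam(n)
    for c,p in [("blue",(.509,.327,.05)),("green",(.521,-.344,0))]:
        m=near(cmask(img,c),rackboxes(),p,K,P,20)
        x,f=fit(m,rackboxes(),p,K,P); print(n,c,x.round(4),round(f,3))
    H=hsv(img)
    if n=="wrist":
        for q in [(222,120),(215,110),(288,110),(296,110),(425,120),(432,120),(240,40),(240,150),(360,140),(352,60)]: print(q,H[q[1],q[0]])
E
```

```text
wrist blue [ 0.509   0.3323 -0.0396] 0.554
wrist green [ 0.5223 -0.344  -0.0138] 0.697
(222, 120) [ 16 116 211]
(215, 110) [ 24 168 234]
(288, 110) [ 19 168 172]
(296, 110) [ 13 139 114]
(425, 120) [ 13 139 117]
(432, 120) [ 13 139 117]
(240, 40) [ 15 131 187]
(240, 150) [ 15 132 205]
(360, 140) [ 20 143 134]
(352, 60) [ 16 109 115]
top blue [ 0.5087  0.3307 -0.0314] 0.24
top green [ 0.5221 -0.3447 -0.0251] 0.334
```

Run:
```python
from h import *
out=[]
for n in ["wrist","top"]:
    img,K,P=cam(n); v=img[:,:,::-1].copy()
    for c,p in [("blue",(.509,.331,-.035)),("green",(.522,-.3445,-.02))]:
        m=cmask(img,c); v[m]=(255,0,255)
        s=sil(rackboxes(),p,K,P,1); cs,_=cv2.findContours(s,cv2.RETR_CCOMP,2); cv2.drawContours(v,cs,-1,(0,255,255),1)
    out.append(cv2.resize(v[:260],(800,325)) if n=="wrist" else cv2.resize(v[100:260,180:480],None,fx=2,fy=2)) 
a=np.zeros((325,800,3),np.uint8);a[:320,:600]=out[1]
cv2.imwrite("pics/ov1.png",np.vstack([out[0],a])[:600])
```

```text
(no output)
```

View pics/ov1.png

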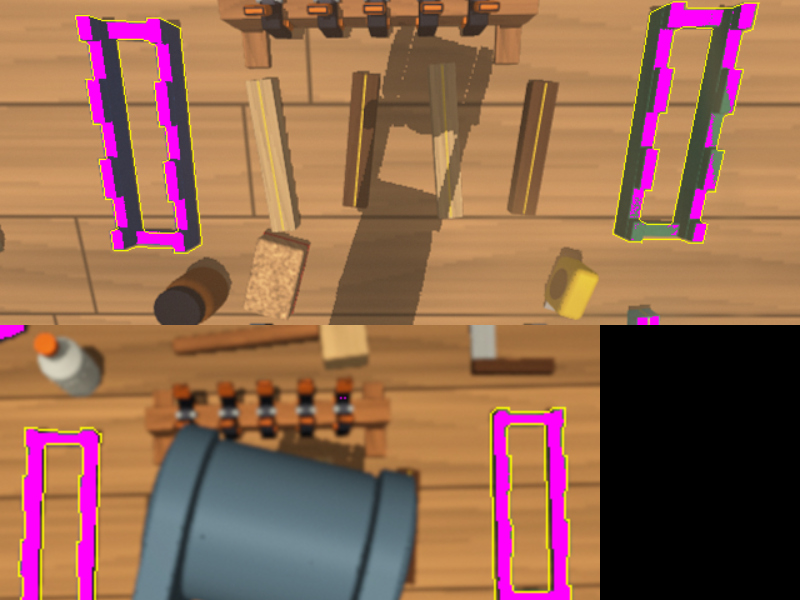

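Run:
```python
from h import *
for n in ["wrist"]:
    img,K,P=cam(n); H=hsv(img); h,s,v=H[...,0],H[...,1],H[...,2]
    m0=~((h>4)&(h<32)&(s>75))
    out=img[:,:,::-1].copy()
    for c,p in [("blue",(.509,.331,-.035)),("green",(.522,-.3445,-.02))]:
        m=near(m0,rackboxes(),p,K,P,5)
        x,f=fit(m,rackboxes(),p,K,P); print(n,c,x.round(4),round(f,3))
    vis=cv2.resize(img[40:200,180:460][:,:,::-1],None,fx=2.8,fy=2.8,interpolation=cv2.INTER_CUBIC); cv2.imwrite("pics/bl1.png",vis)
    g=((h>=20)&(h<32)&(s>120)).astype(np.uint8)[:200]
    nn,l,st,ce=cv2.connectedComponentsWithStats(g,connectivity=8)
    for i in range(1,nn):
        if st[i,4]>25: print(st[i],ce[i].round(1))
```

```text
wrist blue [ 0.5097  0.333  -0.0383] 0.042
wrist green [ 0.5229 -0.3446 -0.0089] 0.063
[353  52   8 110 170] [356.2 106. ]
[283  60  10 105 197] [287.4 110.6]
[205  65  22 120 240] [215.8 124.6]
[418  66  20 105 192] [427.9 114.9]
```

View pics/bl1.png

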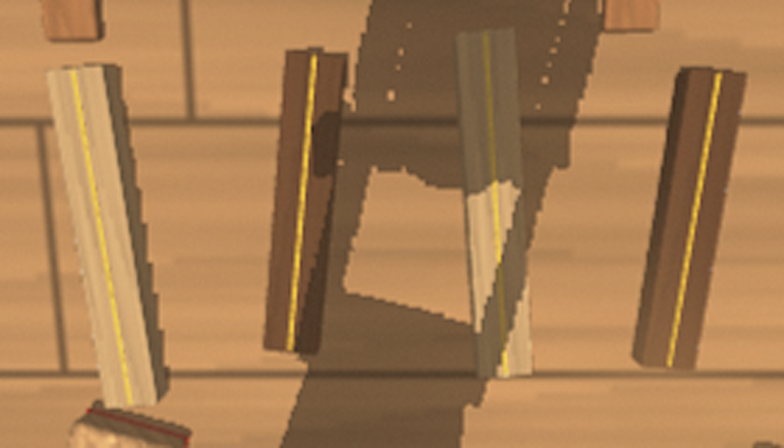

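```bash
cat >> h.py <<'E'
def glue(img,K,P,z=.028,roi=None,minpx=25,y1=200):
    """yellow glue lines: world centre, yaw deg (mod 180), length"""
    H=hsv(img); h,s,v=H[...,0],H[...,1],H[...,2]
    g=((h>=20)&(h<34)&(s>120)).astype(np.uint8); g[y1:]=0
    if roi is not None:
        k=np.zeros_like(g); k[roi[1]:roi[3],roi[0]:roi[2]]=1; g*=k
    nn,l,st,ce=cv2.connectedComponentsWithStats(g,connectivity=8); r=[]
    for i in range(1,nn):
        if st[i,4]<minpx: continue
        ys,xs=np.nonzero(l==i); X=w(np.c_[xs,ys],K,P,z)[:,:2]; c=X.mean(0)
        u=np.linalg.svd(X-c,full_matrices=False)[2][0]; u*=np.sign(u[0]) or 1
        t=(X-c)@u; c=c+u*(t.max()+t.min())/2
        L=t.max()-t.min()
        if L<.1: continue
        r.append((c.round(4),round(float(np.degrees(np.arctan2(u[1],u[0]))),2),round(float(L),4),st[i].tolist()))
    return r
E
python3 - <<'E'
from h import *
img,K,P=cam("wrist")
for r in glue(img,K,P): print(r)
E
```

```text
(array([ 0.5174, -0.0521]), 5.32, 0.1636, [353, 52, 7, 109, 163])
(array([0.5087, 0.0567]), -6.44, 0.1596, [283, 60, 10, 105, 197])
(array([0.4884, 0.1704]), 5.17, 0.1862, [205, 65, 22, 120, 240])
(array([ 0.5034, -0.1649]), -4.78, 0.152, [419, 66, 19, 100, 184])
```

Run:
```python
from h import *
goal(0.509,0.057,0.16,-6.4)
```

```text
shift/0.2: [ 0.276 -0.246  1.331] turn/60: [-0.006 -0.011  0.106] rows>= 6.6 final-frame shift: [ 0.262 -0.284  1.327]
```

arm_command --motion "0.05 -0.04 0.19 0 0 0.106 0.8; 0.04 -0.05 0.19 0 0 0 0.8; 0.04 -0.05 0.19 0 0 0 0.8; 0.04 -0.05 0.19 0 0 0 0.8; 0.04 -0.05 0.19 0 0 0 0.8; 0.04 -0.05 0.19 0 0 0 0.8; 0.03 -0.03 0.18 0 0 0 0.8; 0 0 0 0 0 0 0.8; 0 0 0 0 0 0 0.8"

```text
time_s: 4.05
eef_pos: [0.5226, 0.0581, 0.1565]
eef_rot: [-0.001, 0.998, -0.067, 0.011]
wrist_force: [0.3, 0.1, 0.8]
opening: 0.802
```

Run:
```python
from h import *
img,K,P=cam("wrist","hw1")
for r in glue(img,K,P,y1=400,minpx=60): print(r)
o=get_obs(); print(o["eef_pos"].round(4),yaw(),o["opening"]); goal(.509,.057,.05,-6.4)
```

```text
(array([ 0.5066, -0.0529]), 5.31, 0.1855, [435, 84, 29, 208, 592])
(array([ 0.4989, -0.1642]), -4.83, 0.1603, [568, 88, 34, 187, 546])
(array([0.5083, 0.0567]), -6.52, 0.1613, [319, 114, 6, 181, 468])
(array([0.525 , 0.1737]), 5.14, 0.1132, [161, 145, 46, 124, 373])
(array([ 0.3174, -0.2116]), 7.49, 0.1086, [590, 314, 50, 86, 1554])
[0.522  0.058  0.1564] -7.64399664397633 0.7953988889359275
shift/0.2: [-0.075  0.015  0.531] turn/60: [-0.003 -0.02  -0.021] rows>= 2.6 final-frame shift: [-0.064  0.012  0.532]
```

View pics/hw1.png

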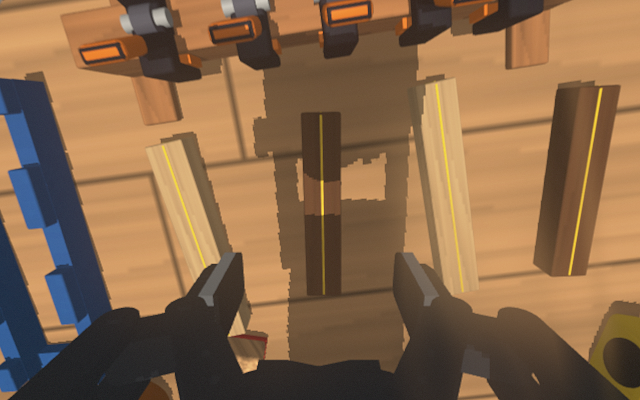

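arm_command --motion "-0.04 0.01 0.15 0 -0.02 -0.02 0.8; -0.03 0 0.17 0 0 0 0.8; 0 0 0.17 0 0 0 0.8; 0 0 0.14 0 0 0 0.8; 0 0 0 0 0 0 0.8"

```text
time_s: 4.52
eef_pos: [0.5211, 0.0531, 0.0426]
eef_rot: [-0.0, 0.998, -0.058, 0.014]
wrist_force: [-1.2, -0.6, -0.3]
opening: 0.797
```

Run:
```python
from h import *
goal(.5083,.0567,.005,-6.5)
```

```text
shift/0.2: [-0.071 -0.01   0.186] turn/60: [-0.002 -0.026 -0.002] rows>= 1.0 final-frame shift: [-0.066 -0.011  0.188]
```

arm_command --motion "-0.07 -0.01 0 0 -0.026 0 0.8; 0 0 0 0 0 0 0.8; 0 0 0 0 0 0 0.8"

```text
time_s: 4.77
eef_pos: [0.5106, 0.0552, 0.0494]
eef_rot: [-0.001, 0.998, -0.058, 0.003]
wrist_force: [0.3, 0.5, -0.6]
opening: 0.802
```

Run:
```python
from h import *
goal(.5083,.0567,.005,-6.5)
```

```text
shift/0.2: [-0.014 -0.006  0.222] turn/60: [-0.002 -0.006 -0.003] rows>= 1.1 final-frame shift: [-0.012 -0.006  0.222]
```

arm_command --motion "-0.014 -0.006 0.08 0 -0.006 0 0.8; 0 0 0.08 0 0 0 0.8; 0 0 0.06 0 0 0 0.8; 0 0 0 0 0 0 0.8; 0 0 0 0 0 0 0.8"

```text
time_s: 5.18
eef_pos: [0.5157, 0.0562, 0.0119]
eef_rot: [-0.0, 0.998, -0.058, 0.009]
wrist_force: [0.8, 0.5, 0.1]
opening: 0.798
```

Run:
```python
from h import *
goal(.5083,.0567,.005,-6.5)
```

```text
shift/0.2: [-0.037  0.002  0.034] turn/60: [-0.002 -0.016 -0.003] rows>= 0.2 final-frame shift: [-0.037  0.002  0.034]
```

arm_command --motion "-0.035 0 0.03 0 -0.016 0 0.8; 0 0 0 0 0 0 0; 0 0 0 0 0 0 0; 0 0 0 0 0 0 0; 0 0 0 0 0 0 0; 0 0 0 0 0 0 0"

```text
time_s: 5.68
eef_pos: [0.5103, 0.0572, 0.0083]
eef_rot: [-0.001, 0.998, -0.058, 0.002]
wrist_force: [-0.1, -0.2, -1.3]
opening: 0.36
```

Run:
```python
from h import *
print(get_obs()["opening"]*85)
goal(.5083,.0567,.005,-6.5)
```

```text
30.641550953645645
shift/0.2: [-0.01   0.003  0.016] turn/60: [-0.002 -0.003 -0.003] rows>= 0.1 final-frame shift: [-0.01   0.003  0.016]
```

arm_command --motion "0 0 -0.1 0 0 0 0; 0 0 -0.15 0 0 -0.06 0; 0 0 -0.15 0 0 -0.118 0; 0 0 -0.12 0 0 -0.118 0; 0 0 -0.1 0 0 -0.118 0; 0 0 -0.08 0 0 -0.118 0; 0 0 0 0 0 -0.118 0; 0 0 0 0 0 -0.118 0; 0 0 0 0 0 -0.118 0; 0 0 0 0 0 -0.118 0"

```text
time_s: 6.52
eef_pos: [0.5081, 0.057, 0.155]
eef_rot: [-0.0, 0.889, 0.458, 0.001]
wrist_force: [0.6, -0.6, -0.3]
opening: 0.358
```

arm_command --motion "0 0 0 0 0 -0.118 0; 0 0 0 0 0 -0.118 0; 0.05 0 0 0 0 -0.118 0; 0.1 0.02 0 0 0 -0.118 0; 0.15 0.04 0 0 0 -0.1 0; 0.18 0.06 0 0 0 0 0; 0.18 0.06 0 0 0 0 0"

```text
time_s: 7.1
eef_pos: [0.5562, 0.1831, 0.1547]
eef_rot: [0.0, 0.711, 0.703, -0.001]
wrist_force: [0.9, -0.9, -1.1]
opening: 0.356
```

Run:
```python
from h import *
print(get_obs()["opening"],tcp()[:3,3])
goal(.6016,.3295,.13,87.8)
```

```text
0.3555454708472042 [0.55623758 0.18309066 0.15473065]
shift/0.2: [0.735 0.218 0.123] turn/60: [-0.     0.001  0.026] rows>= 3.7 final-frame shift: [0.74  0.199 0.124]
```

arm_command --motion "0.19 0.05 0 0 0 0.026 0; 0.19 0.05 0.03 0 0 0 0; 0.19 0.05 0.03 0 0 0 0; 0.12 0.03 0.03 0 0 0 0; 0 0 0 0 0 0 0; 0 0 0 0 0 0 0"

```text
time_s: 7.6
eef_pos: [0.5977, 0.334, 0.1342]
eef_rot: [-0.0, 0.719, 0.695, 0.0]
wrist_force: [0.2, 0.1, -1.7]
opening: 0.363
```

Run:
```python
from h import *
print(get_obs()["opening"],tcp()[:3,3])
goal(.6016,.3295,.13,87.8)
img,K,P=cam("wrist","pl1")
H=hsv(img); h,s,v=H[...,0],H[...,1],H[...,2]
v=img[:,:,::-1].copy()
p=(.5097,.333,-.0383)
cs,_=cv2.findContours(sil(rackboxes(),p,K,P,1),cv2.RETR_CCOMP,2); cv2.drawContours(v,cs,-1,(0,255,255),1)
cv2.imwrite("pics/pl1o.png",v)
```

```text
0.36315523783156967 [0.59773697 0.33400419 0.13417432]
shift/0.2: [-0.022  0.02   0.021] turn/60: [ 0.001 -0.001  0.004] rows>= 0.2 final-frame shift: [-0.022  0.02   0.021]
```

View pics/pl1o.png

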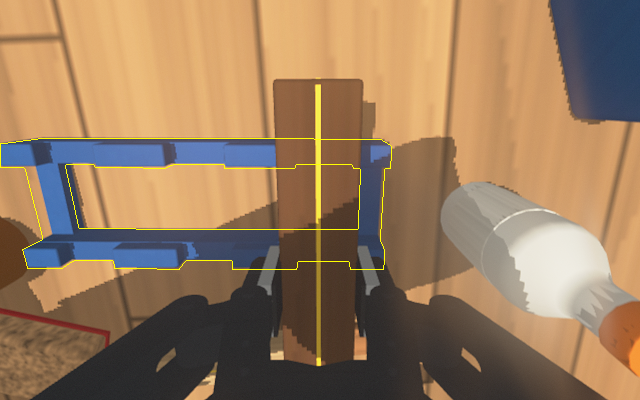

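Run:
```python
from h import *
img,K,P=cam("top"); 
print("bottle cap z.17",w((204,111),K,P,.165),"base",w((219,126),K,P,.0))
print("jar",w((222,272),K,P,.085))
img,K,P=cam("wrist"); print([d for d in search_frame("wrist","glue_bottle")][:1])
for p in [(640,370)]: print(w(p,K,P,.16))
for p in [(455,200),(510,185),(560,210),(490,270)]: print(w(p,K,P,.0), w(p,K,P,.1))
```

```text
bottle cap z.17 [[0.72741464 0.30252477 0.165     ]] base [[0.73200951 0.3092753  0.        ]]
jar [[0.31151902 0.27911922 0.085     ]]
[]
[[0.7361719  0.28860547 0.16      ]]
[[0.71635294 0.31882433 0.        ]] [[0.67444542 0.35027878 0.1       ]]
[[0.76250063 0.33058603 0.        ]] [[0.70393337 0.3577944  0.1       ]]
[[0.80939264 0.30619309 0.        ]] [[0.73389694 0.34220753 0.1       ]]
[[0.75450694 0.24935174 0.        ]] [[0.69882548 0.30588642 0.1       ]]
```

arm_command --motion "-0.022 0.02 0.05 0 0 0 0; 0 0 0.1 0 0 0 0; 0 0 0.06 0 0 0 0; 0 0 0 0 0 0 0; 0 0 0 0 0 0 0"

```text
time_s: 8.22
eef_pos: [0.6049, 0.3207, 0.0932]
eef_rot: [0.001, 0.723, 0.691, 0.002]
wrist_force: [0.1, -0.2, -1.0]
opening: 0.356
```

Run:
```python
from h import *
print(get_obs()["opening"],tcp()[:3,3])
goal(.6016,.3295,.04,87.8)
```

```text
0.35597758207727825 [0.60486525 0.32067495 0.09324283]
shift/0.2: [ 0.043 -0.02   0.266] turn/60: [ 0.005 -0.001 -0.006] rows>= 1.3 final-frame shift: [ 0.043 -0.018  0.266]
```

arm_command --motion "0.043 -0.018 0.05 0.005 0 -0.006 0; 0 0 0.06 0 0 0 0; 0 0 0 0 0 0 0; 0 0 0 0 0 0 0"

```text
time_s: 8.55
eef_pos: [0.6023, 0.3296, 0.0704]
eef_rot: [-0.0, 0.721, 0.693, 0.001]
wrist_force: [0.5, -0.2, -0.8]
opening: 0.359
```

Run:
```python
from h import *
print(get_obs()["opening"],tcp()[:3,3])
goal(.6016,.3295,.04,87.8)
```

```text
0.3591023416561891 [0.60233855 0.32959399 0.07036202]
shift/0.2: [-0.001 -0.004  0.152] turn/60: [ 0.001 -0.001 -0.001] rows>= 0.7 final-frame shift: [-0.001 -0.004  0.152]
```

Aligned; lower the last 30 mm.

arm_command --motion "0 -0.003 0.05 0 0 0 0; 0 0 0.05 0 0 0 0; 0 0 0.03 0 0 0 0; 0 0 0 0 0 0 0; 0 0 0 0 0 0 0"

```text
time_s: 8.97
eef_pos: [0.6015, 0.3303, 0.0416]
eef_rot: [-0.0, 0.72, 0.694, 0.001]
wrist_force: [0.2, -0.4, -0.7]
opening: 0.36
```

Run:
```python
from h import *
print(get_obs()["opening"],tcp()[:3,3])
goal(.6016,.3295,.039,87.8)
```

```text
0.360449750233151 [0.6014779  0.33026094 0.04155167]
shift/0.2: [-0.004  0.001  0.013] turn/60: [ 0.001 -0.001  0.001] rows>= 0.1 final-frame shift: [-0.004  0.001  0.013]
```

arm_command --motion "0 0 0.012 0 0 0 0; 0 0 0 0 0 0 0; 0 0 0 0 0 0 0.65; 0 0 0 0 0 0 0.65; 0 0 0 0 0 0 0.65; 0 0 -0.08 0 0 0 0.65; 0 0 -0.15 0 0 0 0.7; 0 0 -0.2 0 0 0 0.7; 0 0 -0.2 0 0 0 0.7; 0 0 -0.1 0 0 0 0.7"

```text
time_s: 9.8
eef_pos: [0.5982, 0.3286, 0.1846]
eef_rot: [-0.003, 0.721, 0.693, -0.004]
wrist_force: [1.6, 0.3, 1.3]
opening: 0.701
```

Run:
```python
from h import *
print(tcp()[:3,3])
img,K,P=cam("wrist","pl2"); print(glue(img,K,P,z=.058,y1=400,minpx=60))
cam("top","top2")
goal(.499,-.1645,.15,-4.8)
```

```text
[0.59822019 0.32859316 0.18460347]
[(array([0.6015, 0.3277]), 87.92, 0.1621, [323, 91, 3, 188, 401])]
shift/0.2: [-2.485 -0.407  0.184] turn/60: [-0.003  0.005  1.543] rows>= 12.9 final-frame shift: [-0.295  2.501  0.179]
```

View pics/pl2.png

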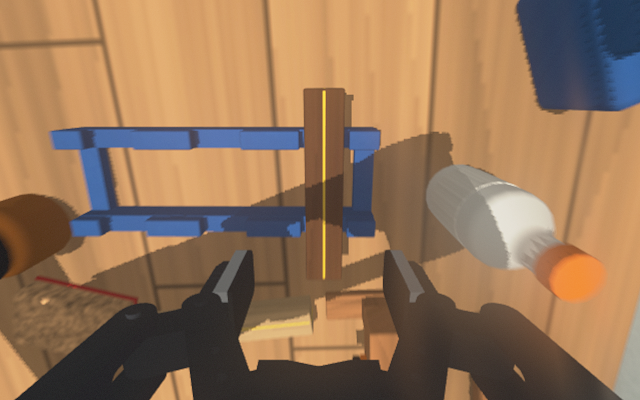

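View pics/top2.png

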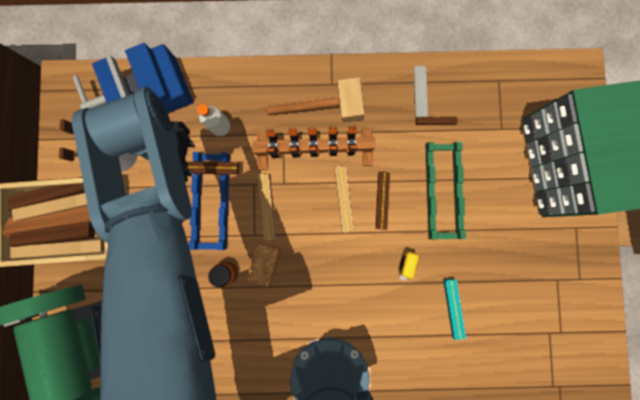

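Run:
```python
from h import *
goal(.488,.1704,.15,5.2)
```

```text
shift/0.2: [-0.814 -0.527  0.183] turn/60: [-0.004  0.004  1.377] rows>= 11.5 final-frame shift: [-0.628  0.74   0.179]
```

arm_command --motion "0 0 0 0 0 0.115 0.8; 0 0 0 0 0 0.118 0.8; 0 0 0 0 0 0.118 0.8; -0.1 -0.02 0 0 0 0.118 0.8; -0.18 -0.01 0 0 0 0.118 0.8; -0.18 0.02 0 0 0 0.118 0.8; -0.18 0.05 0 0 0 0.118 0.8; -0.15 0.07 0.03 0 0 0.118 0.8; -0.1 0.06 0.03 0 0 0.118 0.8; 0 0 0.03 0 0 0.118 0.8"

```text
time_s: 10.73
eef_pos: [0.498, 0.165, 0.1641]
eef_rot: [-0.0, 0.99, 0.14, -0.002]
wrist_force: [0.9, 1.0, -0.8]
opening: 0.801
```

Run:
```python
from h import *
goal(.488,.1704,.15,5.2)
```

```text
shift/0.2: [-0.04 -0.04  0.07] turn/60: [-0.001  0.004  0.181] rows>= 1.5 final-frame shift: [-0.047 -0.031  0.07 ]
```

arm_command --motion "-0.04 -0.04 0.05 0 0 0.1 0.8; 0 0 0.02 0 0 0.075 0.8; 0 0 0 0 0 0 0.8; 0 0 0 0 0 0 0.8"

```text
time_s: 11.07
eef_pos: [0.4845, 0.1678, 0.1465]
eef_rot: [0.0, 0.999, 0.04, -0.004]
wrist_force: [0.3, 0.5, -0.3]
opening: 0.797
```

Run:
```python
from h import *
img,K,P=cam("wrist","hb1")
for r in glue(img,K,P,y1=400,minpx=60): print(r)
goal(.488,.1704,.05,5.2)
```

```text
(array([0.6063, 0.3212]), 88.11, 0.126, [20, 0, 184, 24, 682])
(array([ 0.5066, -0.0531]), 5.28, 0.1866, [566, 65, 57, 225, 707])
(array([0.4885, 0.1704]), 5.18, 0.1859, [312, 66, 6, 224, 558])
shift/0.2: [ 0.021 -0.011  0.483] turn/60: [-0.     0.008 -0.01 ] rows>= 2.3 final-frame shift: [ 0.018 -0.011  0.483]
```

View pics/hb1.png

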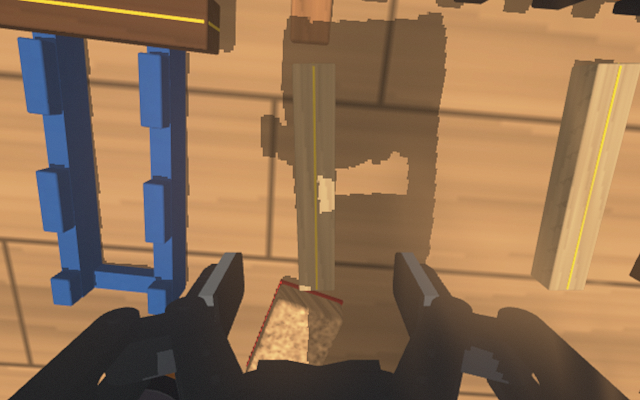

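arm_command --motion "0.02 -0.01 0.12 0 0.008 -0.01 0.8; 0 0 0.14 0 0 0 0.8; 0 0 0.12 0 0 0 0.8; 0 0 0.08 0 0 0 0.8; 0 0 0 0 0 0 0.8; 0 0 0 0 0 0 0.8"

```text
time_s: 11.62
eef_pos: [0.4939, 0.1716, 0.055]
eef_rot: [-0.0, 0.999, 0.053, 0.005]
wrist_force: [0.4, -0.2, 0.5]
opening: 0.802
```

Run:
```python
from h import *
goal(.4885,.1704,.007,5.2)
```

```text
shift/0.2: [-0.03   0.003  0.24 ] turn/60: [-0.    -0.01   0.015] rows>= 1.2 final-frame shift: [-0.027  0.003  0.24 ]
```

arm_command --motion "-0.04 0 0.09 0 -0.01 0.015 0.8; -0.015 0 0.09 0 -0.005 0 0.8; -0.015 0 0.06 0 -0.005 0 0.8; 0 0 0 0 0 0 0.8; 0 0 0 0 0 0 0.8"

```text
time_s: 12.03
eef_pos: [0.4857, 0.1712, 0.0116]
eef_rot: [-0.0, 0.999, 0.048, -0.001]
wrist_force: [0.8, 0.6, 0.5]
opening: 0.803
```

Run:
```python
from h import *
goal(.4885,.1704,.007,5.2)
```

```text
shift/0.2: [0.014 0.005 0.023] turn/60: [-0.     0.001  0.004] rows>= 0.1 final-frame shift: [0.014 0.005 0.023]
```

Good; close, lift and turn.

arm_command --motion "0.01 0.005 0.02 0 0 0 0.8; 0 0 0 0 0 0 0; 0 0 0 0 0 0 0; 0 0 0 0 0 0 0; 0 0 0 0 0 0 0; 0 0 -0.08 0 0 0 0; 0 0 -0.15 0 0 0 0; 0 0 -0.18 0 0 -0.06 0; 0 0 -0.18 0 0 -0.118 0; 0 0 -0.15 0 0 -0.118 0"

```text
time_s: 12.87
eef_pos: [0.4845, 0.1697, 0.1574]
eef_rot: [-0.001, 0.979, 0.205, -0.006]
wrist_force: [1.1, 0.6, -1.7]
opening: 0.359
```

Run:
```python
from h import *
o=get_obs();print(o["opening"],o["eef_pos"])
y=-.0089;c=np.array([.5229,-.3446]);
for s in(-1,1): print(c+s*.092*np.array([np.cos(y),np.sin(y)]))
goal(.6149,-.3454,.14,89.5)
```

```text
0.3588285800709205 [0.48449946 0.16969486 0.1573561 ]
[ 0.43090364 -0.34378121]
[ 0.61489636 -0.34541879]
shift/0.2: [-0.436  2.621  0.081] turn/60: [-0.009  0.007 -1.097] rows>= 12.7 final-frame shift: [-2.57   0.674  0.087]
```

arm_command --motion "-0.04 0.08 -0.12 0 0 -0.118 0; -0.09 0.15 -0.08 0 0 -0.118 0; -0.12 0.15 -0.04 0 0 -0.118 0; -0.135 0.135 0 0 0 -0.118 0; -0.15 0.12 0 0 0 -0.118 0; -0.16 0.1 0 0 0 -0.118 0; -0.17 0.08 0 0 0 -0.118 0; -0.18 0.06 0 0 0 -0.118 0; -0.19 0.03 0 0 0 -0.118 0; -0.19 0 0 0 0 -0.05 0"

```text
time_s: 13.7
eef_pos: [0.4751, -0.1638, 0.2181]
eef_rot: [0.004, 0.732, 0.681, 0.003]
wrist_force: [0.9, -0.3, -1.2]
opening: 0.361
```

Run:
```python
from h import *
o=get_obs();print(o["opening"],o["eef_pos"])
goal(.6149,-.3454,.15,89.5)
```

```text
0.36050600663118765 [ 0.47508346 -0.16384331  0.21810084]
shift/0.2: [-0.855  0.759  0.348] turn/60: [ 0.009  0.    -0.06 ] rows>= 5.7 final-frame shift: [-0.902  0.707  0.341]
```

arm_command --motion "-0.15 0.12 0 0 0 -0.06 0; -0.15 0.12 0.03 0 0 0 0; -0.15 0.12 0.06 0 0 0 0; -0.15 0.12 0.06 0 0 0 0; -0.15 0.11 0.06 0 0 0 0; -0.11 0.09 0.06 0 0 0 0; 0 0 0 0 0 0 0; 0 0 0 0 0 0 0"

```text
time_s: 14.37
eef_pos: [0.6084, -0.3555, 0.1608]
eef_rot: [0.004, 0.711, 0.703, 0.002]
wrist_force: [0.2, 0.4, -1.1]
opening: 0.361
```

Run:
```python
from h import *
o=get_obs();print(o["opening"],o["eef_pos"])
goal(.6149,-.3454,.12,89.5)
img,K,P=cam("wrist","pl3")
v=img[:,:,::-1].copy()
p=(.5229,-.3446,-.009)
cs,_=cv2.findContours(sil(rackboxes(),p,K,P,1),cv2.RETR_CCOMP,2); cv2.drawContours(v,cs,-1,(0,255,255),1)
cv2.imwrite("pics/pl3o.png",v)
```

```text
0.36132570215536053 [ 0.60840125 -0.35551184  0.16082885]
shift/0.2: [0.051 0.03  0.204] turn/60: [ 0.008  0.002 -0.003] rows>= 1.0 final-frame shift: [0.051 0.032 0.204]
```

View pics/pl3o.png

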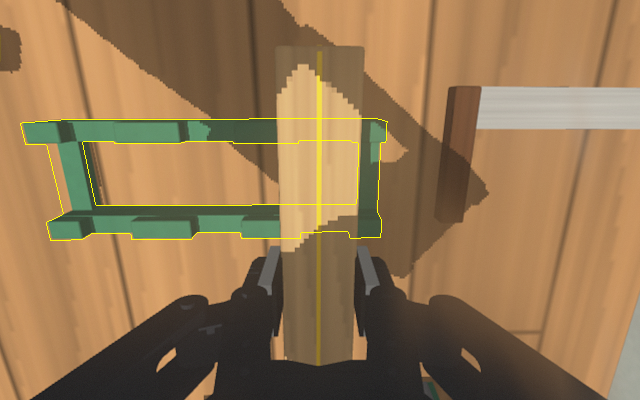

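arm_command --motion "0.05 0.03 0.08 0.008 0 0 0; 0.01 0 0.12 0 0 0 0; 0.02 0 0.12 0 0 0 0; 0 0 0 0 0 0 0; 0 0 0 0 0 0 0"

```text
time_s: 14.83
eef_pos: [0.6154, -0.3327, 0.097]
eef_rot: [0.002, 0.71, 0.704, -0.001]
wrist_force: [0.5, -0.4, 0.2]
opening: 0.36
```

Run:
```python
from h import *
o=get_obs();print(o["opening"],o["eef_pos"])
goal(.6149,-.3454,.04,89.5)
```

```text
0.3596469843796352 [ 0.61538412 -0.33266711  0.09703064]
shift/0.2: [-0.063 -0.002  0.285] turn/60: [ 0.002  0.004 -0.   ] rows>= 1.4 final-frame shift: [-0.064 -0.002  0.285]
```

arm_command --motion "-0.065 0 0.06 0 0.004 0 0; 0 0 0.07 0 0 0 0; 0 0 0 0 0 0 0; 0 0 0 0 0 0 0"

```text
time_s: 15.17
eef_pos: [0.6177, -0.3428, 0.0753]
eef_rot: [0.003, 0.709, 0.705, 0.001]
wrist_force: [0.9, 0.0, -0.7]
opening: 0.358
```

Run:
```python
from h import *
goal(.6149,-.3454,.04,89.5)
```

```text
shift/0.2: [-0.013 -0.015  0.177] turn/60: [0.006 0.002 0.003] rows>= 0.9 final-frame shift: [-0.013 -0.014  0.177]
```

arm_command --motion "-0.013 -0.017 0.05 0.006 0 0.003 0; 0 -0.003 0.06 0 0 0 0; 0 -0.002 0.05 0 0 0 0; 0 0 0 0 0 0 0; 0 0 0 0 0 0 0"

```text
time_s: 15.58
eef_pos: [0.6141, -0.3451, 0.0431]
eef_rot: [0.002, 0.71, 0.704, -0.001]
wrist_force: [-0.5, -0.6, -0.7]
opening: 0.363
```

Run:
```python
from h import *
print(get_obs()["wrist_force"]);goal(.6149,-.3454,.038,89.5)
```

```text
[-0.54741239 -0.60656546 -0.6643502 ]
shift/0.2: [-0.001  0.004  0.025] turn/60: [0.002 0.004 0.   ] rows>= 0.1 final-frame shift: [-0.002  0.004  0.025]
```

arm_command --motion "0 0.003 0.02 0 0 0 0; 0 0 0 0 0 0 0; 0 0 0 0 0 0 0.65; 0 0 0 0 0 0 0.65; 0 0 0 0 0 0 0.65; 0 0 -0.08 0 0 0 0.65; 0 0 -0.15 0 0 0 0.7; 0 0 -0.2 0 0 0 0.7; 0 0 -0.2 0 0 0 0.7; 0 0 -0.1 0 0 0 0.7"

```text
time_s: 16.42
eef_pos: [0.6117, -0.3424, 0.1895]
eef_rot: [-0.004, 0.71, 0.704, -0.002]
wrist_force: [1.0, -0.4, 1.0]
opening: 0.698
```

Run:
```python
from h import *
img,K,P=cam("wrist","pl4"); print(glue(img,K,P,z=.058,y1=400,minpx=60))
goal(.499,-.1643,.15,-4.8)
```

```text
[(array([ 0.6151, -0.35  ]), 89.09, 0.1879, [321, 84, 6, 212, 577])]
shift/0.2: [ 0.892 -0.578  0.22 ] turn/60: [-0.002  0.003  1.572] rows>= 13.2 final-frame shift: [-0.644 -0.845  0.219]
```

View pics/pl4.png

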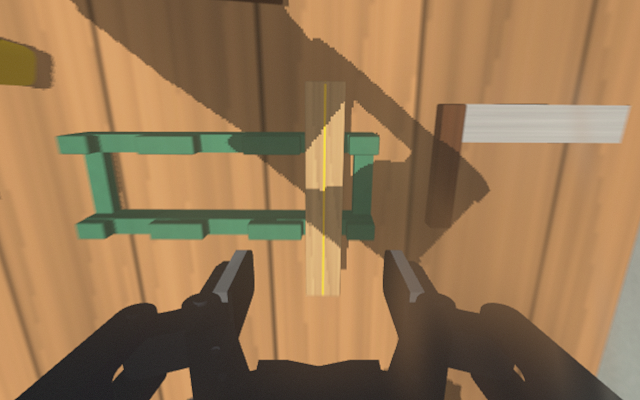

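arm_command --motion "0 0 0 0 0 0.118 0.8; 0 0 0 0 0 0.118 0.8; 0.06 -0.06 0 0 0 0.118 0.8; 0.1 -0.13 0 0 0 0.118 0.8; 0.09 -0.155 0 0 0 0.118 0.8; 0.07 -0.165 0 0 0 0.118 0.8; 0.05 -0.17 0.03 0 0 0.118 0.8; 0.03 -0.175 0.05 0 0 0.118 0.8; 0 -0.14 0.05 0 0 0.118 0.8; 0 -0.06 0.04 0 0 0.118 0.8"

```text
time_s: 17.3
eef_pos: [0.496, -0.1424, 0.1721]
eef_rot: [0.009, 0.988, 0.155, 0.007]
wrist_force: [0.1, 0.2, 0.0]
opening: 0.803
```

Run:
```python
from h import *
goal(.499,-.1643,.15,-4.8)
```

```text
shift/0.2: [-0.021  0.107  0.112] turn/60: [ 0.017 -0.014  0.378] rows>= 3.2 final-frame shift: [0.024 0.108 0.11 ]
```

arm_command --motion "0 0.06 0.05 0.017 -0.014 0.118 0.8; 0 0.05 0.05 0 0 0.118 0.8; 0 0 0.01 0 0 0.118 0.8; 0 0 0 0 0 0.03 0.8; 0 0 0 0 0 0 0.8"

```text
time_s: 17.72
eef_pos: [0.4994, -0.1589, 0.1517]
eef_rot: [0.001, 0.999, -0.051, -0.0]
wrist_force: [0.5, -0.3, 0.3]
opening: 0.798
```

Run:
```python
from h import *
img,K,P=cam("wrist","hw2")
for r in glue(img,K,P,y1=400,minpx=60): print(r)
goal(.499,-.1643,.05,-4.8)
```

```text
(array([ 0.621 , -0.3271]), 88.87, 0.12, [450, 0, 171, 17, 683])
(array([ 0.5225, -0.0513]), 5.32, 0.1555, [152, 81, 61, 183, 586])
(array([ 0.4991, -0.1643]), -4.86, 0.1613, [322, 91, 5, 189, 511])
shift/0.2: [0.    0.026 0.509] turn/60: [ 0.002  0.    -0.016] rows>= 2.4 final-frame shift: [-0.     0.027  0.509]
```

arm_command --motion "-0.01 0.027 0.12 0 0 -0.016 0.8; -0.01 0 0.14 0 0 0 0.8; -0.01 0 0.14 0 0 0 0.8; -0.01 0 0.08 0 0 0 0.8; 0 0 0 0 0 0 0.8; 0 0 0 0 0 0 0.8"

```text
time_s: 18.27
eef_pos: [0.4951, -0.1663, 0.0588]
eef_rot: [0.004, 0.999, -0.036, 0.005]
wrist_force: [-0.6, -0.2, 0.6]
opening: 0.802
```

Run:
```python
from h import *
goal(.4991,-.1643,.007,-4.8)
```

```text
shift/0.2: [ 0.016 -0.013  0.259] turn/60: [ 0.007 -0.01   0.011] rows>= 1.2 final-frame shift: [ 0.019 -0.011  0.259]
```

arm_command --motion "0.005 -0.012 0.09 0.007 -0.01 0.011 0.8; 0 0 0.09 0 0 0 0.8; 0 0 0.07 0 0 0 0.8; 0 0 0 0 0 0 0.8; 0 0 0 0 0 0 0.8"

```text
time_s: 18.68
eef_pos: [0.5028, -0.1671, 0.0157]
eef_rot: [0.003, 0.999, -0.04, 0.005]
wrist_force: [-0.3, 0.2, -0.2]
opening: 0.802
```

Run:
```python
from h import *
goal(.4991,-.1643,.007,-4.8)
```

```text
shift/0.2: [-0.02  -0.013  0.043] turn/60: [ 0.005 -0.01   0.004] rows>= 0.2 final-frame shift: [-0.019 -0.012  0.044]
```

arm_command --motion "-0.02 -0.014 0.04 0.005 -0.01 0.004 0.8; 0 0 0 0 0 0 0; 0 0 0 0 0 0 0; 0 0 0 0 0 0 0; 0 0 0 0 0 0 0; 0 0 -0.08 0 0 0 0; 0 0 -0.15 0 0 0 0; 0 0 -0.18 0 0 -0.06 0; 0 0 -0.18 0 0 -0.118 0; 0 0 -0.18 0 0 -0.118 0"

```text
time_s: 19.52
eef_pos: [0.4947, -0.1614, 0.1633]
eef_rot: [-0.004, 0.993, 0.116, -0.005]
wrist_force: [0.2, -1.4, -1.2]
opening: 0.357
```

Run:
```python
from h import *
o=get_obs();print(o["opening"],o["eef_pos"],yaw())
goal(.4178,.3365,.15,87.8)
```

```text
0.35749234942098806 [ 0.49473565 -0.161415    0.16326644] 13.369437721093067
shift/0.2: [ 0.202 -2.51   0.088] turn/60: [-1.300e-02  1.000e-03 -1.241e+00] rows>= 12.1 final-frame shift: [ 2.473 -0.48   0.066]
```

arm_command --motion "0.03 -0.12 -0.04 0 0 -0.118 0; 0.065 -0.18 0 0 0 -0.118 0; 0.085 -0.17 0 0 0 -0.118 0; 0.105 -0.16 0 0 0 -0.118 0; 0.125 -0.145 0 0 0 -0.118 0; 0.14 -0.125 0 0 0 -0.118 0; 0.145 -0.13 0 0 0 -0.118 0; 0.155 -0.11 0 0 0 -0.118 0; 0.165 -0.09 0 0 0 -0.118 0; 0.175 -0.07 0 0 0 -0.118 0"

```text
time_s: 20.35
eef_pos: [0.4726, 0.2081, 0.1863]
eef_rot: [0.008, 0.737, 0.675, 0.004]
wrist_force: [0.6, -0.6, -1.7]
opening: 0.359
```

Run:
```python
from h import *
o=get_obs();print(o["opening"],o["eef_pos"],yaw())
goal(.4178,.3365,.15,87.8)
```

```text
0.3589577854724077 [0.47264737 0.20808682 0.18628659] 84.95842229819614
shift/0.2: [ 0.616 -0.333  0.173] turn/60: [ 0.016  0.004 -0.047] rows>= 3.5 final-frame shift: [ 0.631 -0.299  0.181]
```

arm_command --motion "0.17 -0.08 0.02 0.016 0 -0.047 0; 0.17 -0.08 0.06 0 0 0 0; 0.17 -0.08 0.06 0 0 0 0; 0.08 -0.06 0.05 0 0 0 0; 0 0 0 0 0 0 0; 0 0 0 0 0 0 0"

```text
time_s: 20.85
eef_pos: [0.4124, 0.3416, 0.148]
eef_rot: [0.002, 0.714, 0.7, 0.001]
wrist_force: [-0.2, -0.8, -0.7]
opening: 0.361
```

Run:
```python
from h import *
o=get_obs();print(o["opening"],o["eef_pos"],yaw())
goal(.4178,.3365,.10,87.8)
img,K,P=cam("wrist","pl5")
v=img[:,:,::-1].copy()
p=(.5097,.333,-.0383)
cs,_=cv2.findContours(sil(rackboxes(),p,K,P,1),cv2.RETR_CCOMP,2); cv2.drawContours(v,cs,-1,(0,255,255),1)
cv2.imwrite("pics/pl5o.png",v)
```

```text
0.3606419046074378 [0.41244086 0.34156014 0.14796478] 88.91640118593182
shift/0.2: [-0.025  0.026  0.24 ] turn/60: [0.003 0.001 0.019] rows>= 1.2 final-frame shift: [-0.024  0.028  0.24 ]
```

View pics/pl5o.png

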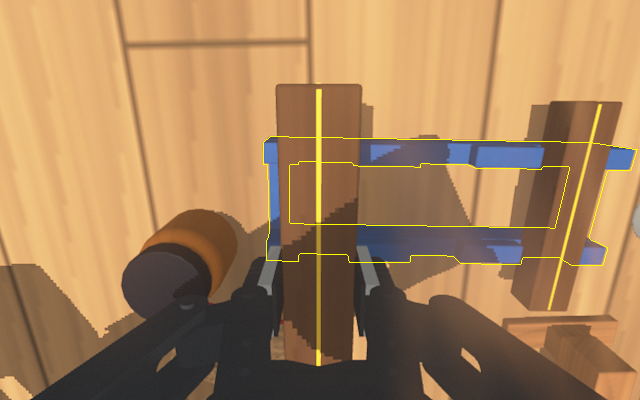

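arm_command --motion "-0.02 0.028 0.08 0 0 0.019 0; 0 0 0.1 0 0 0 0; 0 0 0.06 0 0 0 0; 0 0 0 0 0 0 0; 0 0 0 0 0 0 0"

```text
time_s: 21.32
eef_pos: [0.4242, 0.333, 0.1026]
eef_rot: [0.003, 0.723, 0.69, 0.004]
wrist_force: [0.8, -0.2, -0.3]
opening: 0.358
```

Run:
```python
from h import *
goal(.4178,.3365,.04,87.8)
```

```text
shift/0.2: [ 0.016 -0.036  0.313] turn/60: [ 0.009 -0.001 -0.008] rows>= 1.5 final-frame shift: [ 0.016 -0.033  0.313]
```

arm_command --motion "0.01 -0.036 0.06 0.009 0 -0.008 0; 0 0 0.08 0 0 0 0; 0 0 0 0 0 0 0; 0 0 0 0 0 0 0"

```text
time_s: 21.65
eef_pos: [0.4201, 0.3346, 0.0767]
eef_rot: [0.0, 0.721, 0.693, 0.003]
wrist_force: [-0.0, 0.5, -0.1]
opening: 0.361
```

Run:
```python
from h import *
goal(.4178,.3365,.04,87.8)
```

```text
shift/0.2: [ 0.008 -0.012  0.183] turn/60: [ 0.004 -0.004 -0.002] rows>= 0.9 final-frame shift: [ 0.009 -0.012  0.183]
```

arm_command --motion "0.008 -0.015 0.05 0.004 -0.004 -0.002 0; 0 -0.003 0.06 0 0 0 0; 0 -0.002 0.06 0 0 0 0; 0 0 0 0 0 0 0; 0 0 0 0 0 0 0"

```text
time_s: 22.07
eef_pos: [0.4178, 0.3378, 0.0421]
eef_rot: [0.001, 0.72, 0.694, 0.002]
wrist_force: [-2.7, -2.3, 16.0]
opening: 0.356
```

Run:
```python
from h import *
print(get_obs()["wrist_force"]);goal(.4178,.3365,.038,87.8)
```

```text
[-2.67956896 -2.26606938 16.04296436]
shift/0.2: [-0.006  0.     0.021] turn/60: [ 0.004 -0.002  0.   ] rows>= 0.1 final-frame shift: [-0.006  0.     0.021]
```

arm_command --motion "0 0 0 0 0 0 0.65; 0 0 0 0 0 0 0.65; 0 0 0 0 0 0 0.65; 0 0 -0.08 0 0 0 0.65; 0 0 -0.15 0 0 0 0.65; 0 0 -0.2 0 0 0 0.65; 0 0 -0.2 0 0 0 0.65; 0 0 -0.1 0 0 0 0.65"

```text
time_s: 22.73
eef_pos: [0.4127, 0.3353, 0.1876]
eef_rot: [-0.001, 0.72, 0.694, -0.005]
wrist_force: [1.3, 1.2, -0.3]
opening: 0.648
```

Run:
```python
from h import *
img,K,P=cam("wrist","pl6"); print(glue(img,K,P,z=.058,y1=400,minpx=60))
goal(.507,-.053,.15,5.3)
```

```text
[(array([0.4176, 0.3336]), 87.69, 0.1629, [324, 91, 4, 187, 493]), (array([0.6031, 0.3283]), 88.07, 0.1606, [527, 90, 42, 186, 761])]
shift/0.2: [-1.927  0.537  0.207] turn/60: [-0.002  0.005  1.376] rows>= 11.5 final-frame shift: [0.281 1.981 0.204]
```

View pics/pl6.png

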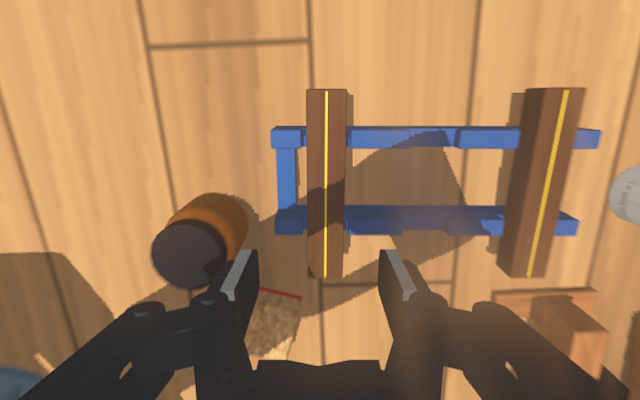

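arm_command --motion "-0.15 0.04 0 0 0 0.118 0.8; -0.18 0.077 0 0 0 0.118 0.8; -0.174 0.098 0 0 0 0.118 0.8; -0.16 0.119 0 0 0 0.118 0.8; -0.145 0.138 0 0 0 0.118 0.8; -0.127 0.154 0 0 0 0.118 0.8; -0.107 0.169 0 0 0 0.118 0.8; -0.085 0.18 0.03 0 0 0.118 0.8; -0.06 0.18 0.05 0 0 0.118 0.8; -0.04 0.16 0.05 0 0 0.118 0.8"

```text
time_s: 23.62
eef_pos: [0.5013, -0.0436, 0.1737]
eef_rot: [0.0, 0.99, 0.141, 0.009]
wrist_force: [1.1, 0.2, 0.3]
opening: 0.798
```

Run:
```python
from h import *
goal(.507,-.053,.15,5.3)
```

```text
shift/0.2: [0.012 0.053 0.119] turn/60: [ 0.001 -0.017  0.182] rows>= 1.5 final-frame shift: [0.024 0.05  0.119]
```

arm_command --motion "0 0.02 0.06 0 -0.017 0.118 0.8; 0 0 0.05 0 0 0.065 0.8; 0 0 0 0 0 0 0.8; 0 0 0 0 0 0 0.8"

```text
time_s: 23.95
eef_pos: [0.5027, -0.0567, 0.1495]
eef_rot: [0.002, 0.999, 0.037, -0.0]
wrist_force: [0.3, -0.6, 0.1]
opening: 0.798
```

Run:
```python
from h import *
img,K,P=cam("wrist","hb2")
for r in glue(img,K,P,y1=400,minpx=60): print(r)
goal(.507,-.053,.05,5.3)
```

```text
(array([ 0.5071, -0.0529]), 5.3, 0.186, [309, 67, 8, 222, 562])
shift/0.2: [ 0.024 -0.017  0.497] turn/60: [ 0.004  0.001 -0.018] rows>= 2.4 final-frame shift: [ 0.024 -0.015  0.498]
```

arm_command --motion "0.015 -0.017 0.12 0 0 -0.018 0.8; -0.01 0 0.14 0 0 0 0.8; -0.01 0 0.14 0 0 0 0.8; -0.01 0 0.08 0 0 0 0.8; 0 0 0 0 0 0 0.8; 0 0 0 0 0 0 0.8"

```text
time_s: 24.5
eef_pos: [0.5042, -0.0507, 0.057]
eef_rot: [0.004, 0.998, 0.057, 0.006]
wrist_force: [0.8, -0.1, 0.0]
opening: 0.8
```

Run:
```python
from h import *
goal(.507,-.053,.007,5.3)
```

```text
shift/0.2: [0.01  0.011 0.25 ] turn/60: [ 0.008 -0.01   0.02 ] rows>= 1.2 final-frame shift: [0.013 0.013 0.25 ]
```

arm_command --motion "0.005 0.011 0.09 0.008 -0.01 0.02 0.8; -0.01 0 0.09 0 -0.003 0 0.8; -0.01 0 0.08 0 -0.003 0 0.8; 0 0 0 0 0 0 0.8; 0 0 0 0 0 0 0.8"

```text
time_s: 24.92
eef_pos: [0.5091, -0.0531, 0.0127]
eef_rot: [0.002, 0.999, 0.05, 0.004]
wrist_force: [0.7, -1.6, 1.3]
opening: 0.802
```

Run:
```python
from h import *
goal(.507,-.053,.007,5.3)
```

```text
shift/0.2: [-0.011 -0.002  0.029] turn/60: [ 0.005 -0.007  0.008] rows>= 0.1 final-frame shift: [-0.01  -0.002  0.029]
```

arm_command --motion "-0.01 0 0.03 0.005 -0.007 0.008 0.8; 0 0 0 0 0 0 0; 0 0 0 0 0 0 0; 0 0 0 0 0 0 0; 0 0 0 0 0 0 0; 0 0 -0.08 0 0 0 0; 0 0 -0.15 0 0 0 0; 0 0 -0.18 0 0 -0.06 0; 0 0 -0.18 0 0 -0.118 0; 0 0 -0.18 0 0 -0.118 0"

```text
time_s: 25.75
eef_pos: [0.5032, -0.0516, 0.1633]
eef_rot: [-0.003, 0.979, 0.204, -0.005]
wrist_force: [1.6, -0.4, -1.5]
opening: 0.357
```

Run:
```python
from h import *
o=get_obs();print(o["opening"],o["eef_pos"],yaw())
goal(.431,-.3438,.15,89.5)
```

```text
0.35684806788893425 [ 0.50316399 -0.05160189  0.1633381 ] 23.50439920943736
shift/0.2: [-0.913  1.196  0.064] turn/60: [-0.012  0.002 -1.1  ] rows>= 9.2 final-frame shift: [-1.464 -0.348  0.067]
```

arm_command --motion "-0.09 0.12 -0.03 0 0 -0.118 0; -0.106 0.107 0 0 0 -0.118 0; -0.118 0.093 0 0 0 -0.118 0; -0.129 0.078 0 0 0 -0.118 0; -0.137 0.06 0 0 0 -0.118 0; -0.144 0.044 0 0 0 -0.118 0; -0.148 0.026 0 0 0 -0.118 0; -0.15 0.008 0 0 0 -0.118 0; -0.15 -0.01 0 0 0 -0.1 0; -0.1 -0.02 0 0 0 -0.03 0"

```text
time_s: 26.58
eef_pos: [0.4361, -0.3426, 0.1845]
eef_rot: [0.005, 0.713, 0.701, 0.002]
wrist_force: [-0.1, 0.0, -1.3]
opening: 0.355
```

Run:
```python
from h import *
o=get_obs();print(o["opening"],o["eef_pos"],yaw())
goal(.431,-.3438,.15,89.5)
```

```text
0.35511419409314077 [ 0.4360665  -0.34264758  0.18447144] 89.05191615982538
shift/0.2: [-0.005 -0.027  0.172] turn/60: [ 0.01   0.004 -0.007] rows>= 0.8 final-frame shift: [-0.006 -0.025  0.172]
```

arm_command --motion "0.01 -0.025 0.08 0.01 0.004 0 0; 0 0 0.08 0 0 0 0; 0 0 0 0 0 0 0; 0 0 0 0 0 0 0"

```text
time_s: 26.92
eef_pos: [0.4287, -0.3455, 0.1514]
eef_rot: [0.0, 0.715, 0.699, -0.001]
wrist_force: [-0.1, -0.0, -1.2]
opening: 0.356
```

Run:
```python
from h import *
goal(.431,-.3438,.10,89.5)
img,K,P=cam("wrist","pl7")
v=img[:,:,::-1].copy()
for p in [(.5229,-.3446,-.009)]:
  cs,_=cv2.findContours(sil(rackboxes(),p,K,P,1),cv2.RETR_CCOMP,2); cv2.drawContours(v,cs,-1,(0,255,255),1)
cv2.imwrite("pics/pl7o.png",v)
```

```text
shift/0.2: [0.009 0.011 0.257] turn/60: [-0.001  0.002 -0.013] rows>= 1.2 final-frame shift: [0.009 0.011 0.257]
```

View pics/pl7o.png

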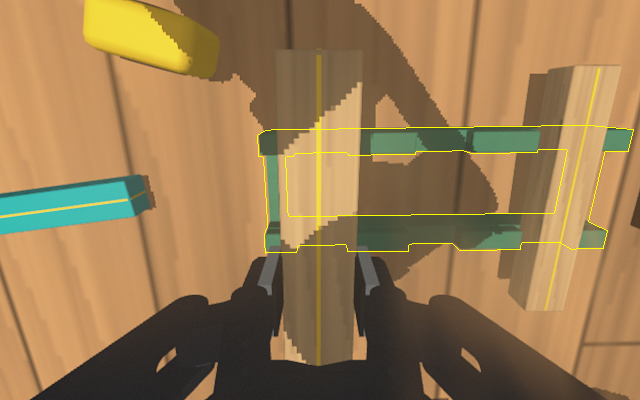

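arm_command --motion "0.01 0.005 0.08 0 0.002 -0.013 0; 0 0 0.1 0 0 0 0; 0 0 0.08 0 0 0 0; 0 0 0 0 0 0 0; 0 0 0 0 0 0 0"

```text
time_s: 27.38
eef_pos: [0.4329, -0.3415, 0.1023]
eef_rot: [0.002, 0.709, 0.705, -0.0]
wrist_force: [0.3, -0.6, -1.3]
opening: 0.358
```

Run:
```python
from h import *
goal(.431,-.3438,.04,89.5)
```

```text
shift/0.2: [-0.011 -0.011  0.311] turn/60: [0.003 0.003 0.004] rows>= 1.5 final-frame shift: [-0.012 -0.01   0.311]
```

arm_command --motion "-0.011 -0.013 0.08 0.003 0.003 0.004 0; 0 -0.003 0.08 0 0 0 0; 0 0 0 0 0 0 0; 0 0 0 0 0 0 0"

```text
time_s: 27.72
eef_pos: [0.4331, -0.3449, 0.0758]
eef_rot: [0.004, 0.709, 0.705, -0.0]
wrist_force: [-0.6, -0.3, -0.0]
opening: 0.359
```

Run:
```python
from h import *
goal(.431,-.3438,.04,89.5)
```

```text
shift/0.2: [ 0.006 -0.011  0.179] turn/60: [0.005 0.006 0.002] rows>= 0.9 final-frame shift: [ 0.005 -0.011  0.179]
```

arm_command --motion "0.006 -0.013 0.05 0.005 0.006 0.002 0; 0 -0.003 0.05 0 0 0 0; 0 -0.002 0.05 0 0 0 0; 0 0 0.02 0 0 0 0; 0 0 0 0 0 0 0"

```text
time_s: 28.13
eef_pos: [0.4316, -0.3455, 0.0433]
eef_rot: [0.003, 0.71, 0.704, -0.0]
wrist_force: [-0.2, 0.4, -0.7]
opening: 0.364
```

Run:
```python
from h import *
print(get_obs()["wrist_force"]);goal(.431,-.3438,.038,89.5)
```

```text
[-0.19024893  0.39017039 -0.69053943]
shift/0.2: [ 0.009 -0.003  0.026] turn/60: [0.003 0.004 0.001] rows>= 0.1 final-frame shift: [ 0.009 -0.003  0.027]
```

arm_command --motion "0 -0.003 0.022 0 0 0 0; 0 0 0 0 0 0 0; 0 0 0 0 0 0 0.65; 0 0 0 0 0 0 0.65; 0 0 0 0 0 0 0.65; 0 0 -0.08 0 0 0 0.65; 0 0 -0.15 0 0 0 0.65; 0 0 -0.2 0 0 0 0.65; 0 0 -0.2 0 0 0 0.65; 0 0 -0.1 0 0 0 0.65"

```text
time_s: 28.97
eef_pos: [0.4283, -0.3424, 0.1868]
eef_rot: [-0.004, 0.71, 0.704, 0.001]
wrist_force: [0.9, -0.8, 0.2]
opening: 0.649
```

Run:
```python
from h import *
img,K,P=cam("wrist","pl8"); print(glue(img,K,P,z=.058,y1=400,minpx=60)); cam("top","top3")
print(tcp()[:3,3])
```

```text
[(array([ 0.6166, -0.3494]), 89.12, 0.1867, [520, 82, 47, 214, 844]), (array([ 0.4324, -0.352 ]), 89.45, 0.1879, [322, 87, 5, 213, 600]), (array([ 0.2172, -0.348 ]), 6.51, 0.131, [0, 191, 148, 19, 220])]
[ 0.4291656  -0.34340286  0.1872783 ]
```

View pics/pl8.png

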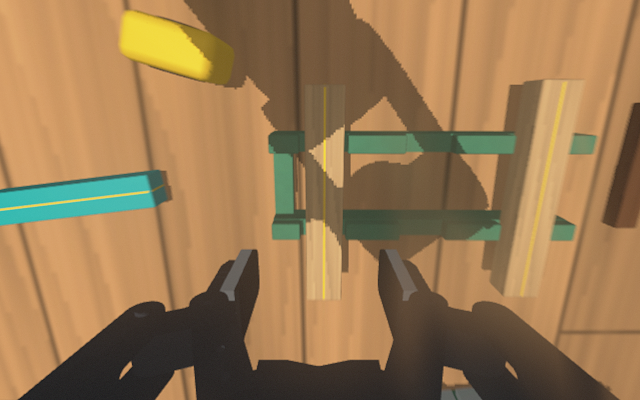

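View pics/top3.png

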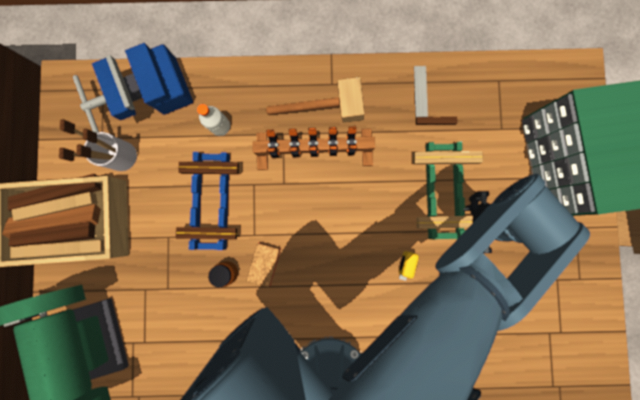

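Run:
```python
from h import *
img,K,P=cam("top")
a=w([(255,147),(374,142)],K,P,.075); print(a)
for d in search_frame("top","clamp1")[:8]:
    b=d["box"]; print(np.round(b),round(d["conf"],2), w(((b[0]+b[2])/2,(b[1]+b[3])/2),K,P,.11).round(3))
goal(.60,-.09,.26,90)
```

```text
[[ 0.65021118  0.18939436  0.075     ]
 [ 0.65628888 -0.14033305  0.075     ]]
[287. 129. 301. 159.] 0.79 [[0.649 0.079 0.11 ]]
[307. 128. 318. 158.] 0.74 [[0.651 0.03  0.11 ]]
[350. 122. 355. 157.] 0.69 [[ 0.656 -0.079  0.11 ]]
[328. 129. 337. 154.] 0.51 [[ 0.653 -0.024  0.11 ]]
[263. 126. 277. 158.] 0.48 [[0.655 0.142 0.11 ]]
shift/0.2: [ 1.267  0.85  -0.382] turn/60: [-0.007 -0.009 -0.008] rows>= 7.5 final-frame shift: [ 1.256  0.864 -0.387]
```

arm_command --motion "0.12 0.07 -0.12 0 0 0 0.8; 0.16 0.1 -0.08 0 0 0 0.8; 0.16 0.11 -0.05 0 0 0 0.8; 0.16 0.11 -0.03 0 0 0 0.8; 0.16 0.11 -0.02 0 0 0 0.9; 0.16 0.11 -0.02 0 0 0 0.9; 0.16 0.11 -0.02 0 0 0 0.9; 0.1 0.08 0 0 0 0 0.9; 0 0 0 0 0 0 0.9; 0 0 0 0 0 0 0.9"

```text
time_s: 30.0
eef_pos: [0.5879, -0.0931, 0.2299]
eef_rot: [-0.024, 0.712, 0.701, -0.003]
wrist_force: [-0.0, -0.4, 0.1]
opening: 0.905
```

Run:
```python
from h import *
img,K,P=cam("wrist","rl1"); print(tcp()[:3,3],yaw(),get_obs()["opening"])
for d in search_frame("wrist","clamp1")[:8]: print(np.round(d["box"]),round(d["conf"],2))
```

```text
[ 0.58742932 -0.09324243  0.22945482] 89.04856108703405 0.89995510516034
[364.   0. 480.  61.] 0.94
[366.  94. 473. 127.] 0.62
[364. 152. 466. 199.] 0.55
```

View pics/rl1.png

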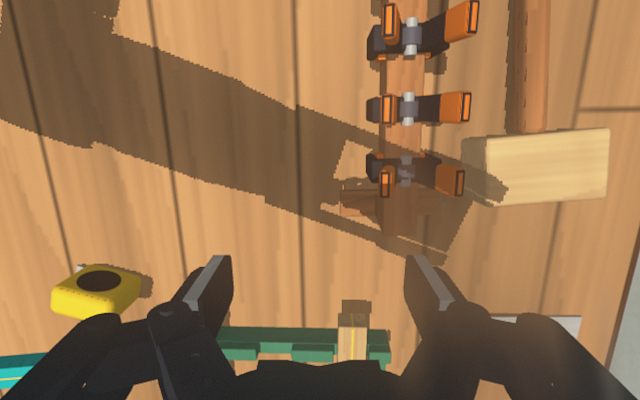

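Run:
```python
from h import *
img,K,P=cam("wrist"); cv2.imwrite("pics/rl1z.png",cv2.resize(img[0:220,330:500][:,:,::-1],None,fx=2.7,fy=2.7,interpolation=cv2.INTER_CUBIC))
print(tcp().round(3))
print("tips",w([(385,183),(461,182)],K,P,.145).round(4)); print("pivot",w([(405,172),(408,108),(411,37)],K,P,.088).round(4))
```

```text
[[ 0.019  0.999 -0.038  0.587]
 [ 0.999 -0.018  0.03  -0.095]
 [ 0.029 -0.038 -0.999  0.231]
 [ 0.     0.     0.     1.   ]]
tips [[ 0.6312 -0.0745  0.145 ]
 [ 0.6836 -0.0743  0.145 ]]
pivot [[ 0.6573 -0.0771  0.088 ]
 [ 0.657  -0.0237  0.088 ]
 [ 0.6565  0.0297  0.088 ]]
```

View pics/rl1z.png

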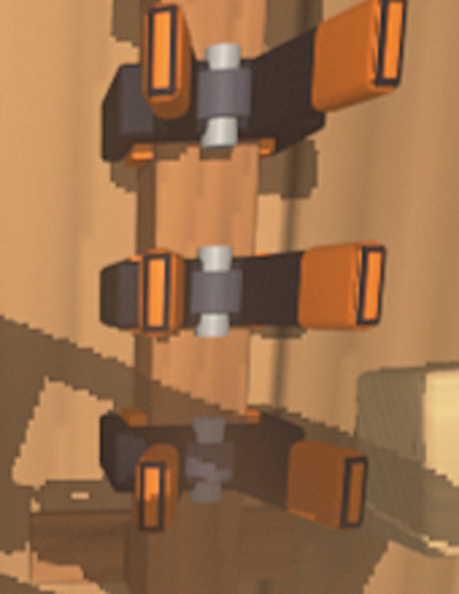

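Run:
```python
from h import *
goal(.657,-.0765,.18,90.5)
```

```text
shift/0.2: [0.093 0.356 0.243] turn/60: [-0.036 -0.028 -0.026] rows>= 2.1 final-frame shift: [0.09  0.349 0.254]
```

arm_command --motion "0.04 0.15 0.02 -0.036 -0.028 -0.026 1; 0.04 0.15 0.1 0 0 0 1; 0.01 0.05 0.11 0 0 0 1; 0 0 0 0 0 0 1; 0 0 0 0 0 0 1"

```text
time_s: 30.57
eef_pos: [0.6569, -0.0857, 0.1826]
eef_rot: [0.002, 0.708, 0.707, -0.001]
wrist_force: [-0.7, -0.8, 0.7]
opening: 1.001
```

Run:
```python
from h import *
goal(.657,-.0765,.106,90.5)
print(tcp()[:3,3])
img,K,P=cam("wrist","cl1")
cv2.imwrite("pics/cl1.png",img[:,:,::-1])
```

```text
shift/0.2: [ 0.047 -0.     0.383] turn/60: [ 0.002  0.003 -0.01 ] rows>= 1.9 final-frame shift: [0.046 0.001 0.383]
[ 0.65692903 -0.08565505  0.18261041]
```

View pics/cl1.png

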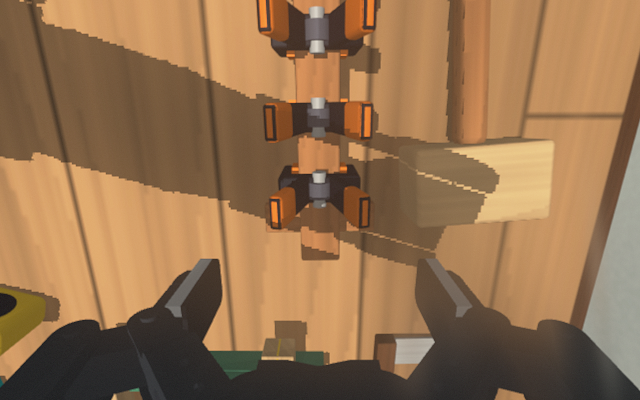

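Run:
```python
from h import *
img,K,P=cam("wrist")
print("tips",w([(276,211),(363,211),(269,122),(366,121),(264,16),(371,14)],K,P,.145).round(4)); print("pivot",w([(319,186),(319,118),(317,30)],K,P,.088).round(4))
goal(.657,-.0765,.106,90.5)
```

```text
tips [[ 0.6322 -0.0727  0.145 ]
 [ 0.6819 -0.0729  0.145 ]
 [ 0.6305 -0.0231  0.145 ]
 [ 0.6817 -0.0228  0.145 ]
 [ 0.6304  0.0268  0.145 ]
 [ 0.6821  0.0275  0.145 ]]
pivot [[ 0.657  -0.0727  0.088 ]
 [ 0.657  -0.0241  0.088 ]
 [ 0.6558  0.0309  0.088 ]]
shift/0.2: [0.047 0.002 0.385] turn/60: [ 0.001  0.003 -0.01 ] rows>= 1.9 final-frame shift: [0.046 0.003 0.385]
```

arm_command --motion "0.05 -0.005 0.1 0 0.003 -0.01 1; 0.01 -0.01 0.13 0 0 0 1; 0 -0.01 0.08 0 0 0 1; 0 0 0 0 0 0 1; 0 0 0 0 0 0 1"

```text
time_s: 31.08
eef_pos: [0.6523, -0.0788, 0.1288]
eef_rot: [0.006, 0.706, 0.708, 0.003]
wrist_force: [-0.4, 0.1, 0.7]
opening: 1.001
```

Run:
```python
from h import *
goal(.657,-.073,.106,90.5); print(get_obs()["wrist_force"])
```

```text
shift/0.2: [0.03  0.022 0.114] turn/60: [ 0.012  0.004 -0.005] rows>= 0.6 final-frame shift: [0.029 0.024 0.114]
[-0.40191715  0.09688549  0.73136915]
```

arm_command --motion "0.035 0.02 0.06 0.012 0.004 -0.005 1; 0.005 0 0.06 0 0 0 1; 0 0 0 0 0 0 1; 0 0 0 0 0 0 1"

```text
time_s: 31.42
eef_pos: [0.659, -0.0738, 0.1116]
eef_rot: [0.004, 0.705, 0.709, 0.002]
wrist_force: [-0.1, 0.2, 0.0]
opening: 1.002
```

Run:
```python
from h import *
goal(.657,-.073,.106,90.5); print(get_obs()["wrist_force"])
```

```text
shift/0.2: [ 0.004 -0.01   0.028] turn/60: [ 0.008  0.003 -0.002] rows>= 0.1 final-frame shift: [ 0.004 -0.01   0.028]
[-0.10530824  0.19522496  0.01190375]
```

arm_command --motion "0.004 -0.01 0.028 0.008 0.003 0 1; 0 0 0 0 0 0 1; 0 0 0 0 0 0 0; 0 0 0 0 0 0 0; 0 0 0 0 0 0 0; 0 0 0 0 0 0 0; 0 0 0 0 0 0 0; 0 0 0 0 0 0 0"

```text
time_s: 32.08
eef_pos: [0.6627, -0.0759, 0.1182]
eef_rot: [0.007, 0.705, 0.709, 0.003]
wrist_force: [-4.5, 0.0, -3.8]
opening: 0.283
```

Run:
```python
from h import *
goal(.657,-.073,.106,90.5); o=get_obs(); print(o["wrist_force"],o["opening"]*85)
cam("wrist","cl1c"); cam("side","cl1s")
```

```text
shift/0.2: [ 0.015 -0.029  0.061] turn/60: [ 0.015  0.005 -0.003] rows>= 0.3 final-frame shift: [ 0.015 -0.028  0.061]
[-4.53229955  0.03619185 -3.77297022] 24.09489301007694
```

View pics/cl1c.png

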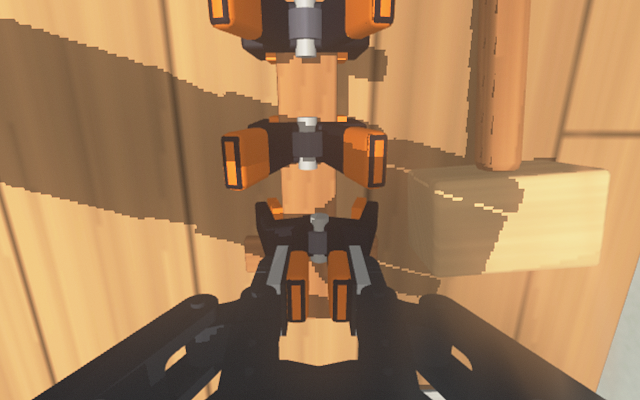

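Run:
```python
from h import *
img,K,P=cam("wrist"); T=tcp(); print(T[:3,3])
for z in [.13,.14,.145,.15,.155,.16]:
    a=w([(288,300),(351,300)],K,P,z); print(z,a.round(4)[:,:2].tolist(), np.linalg.norm(a[0]-a[1]).round(4))
print(w([(319,245),(319,240)],K,P,.085)); 
img=img[200:340,220:420][:,:,::-1]; cv2.imwrite("pics/cl1cz.png",cv2.resize(img,None,fx=4,fy=4,interpolation=cv2.INTER_CUBIC))
```

```text
[ 0.66270111 -0.07587773  0.11756642]
0.13 [[0.6489, -0.0884], [0.6774, -0.0885]] 0.0284
0.14 [[0.6498, -0.0817], [0.676, -0.0818]] 0.0262
0.145 [[0.6502, -0.0783], [0.6754, -0.0784]] 0.0251
0.15 [[0.6507, -0.075], [0.6747, -0.0751]] 0.024
0.155 [[0.6511, -0.0716], [0.6741, -0.0718]] 0.0229
0.16 [[0.6515, -0.0683], [0.6734, -0.0684]] 0.0219
[[ 0.66366354 -0.08205819  0.085     ]
 [ 0.6636448  -0.07893534  0.085     ]]
```

View pics/cl1cz.png

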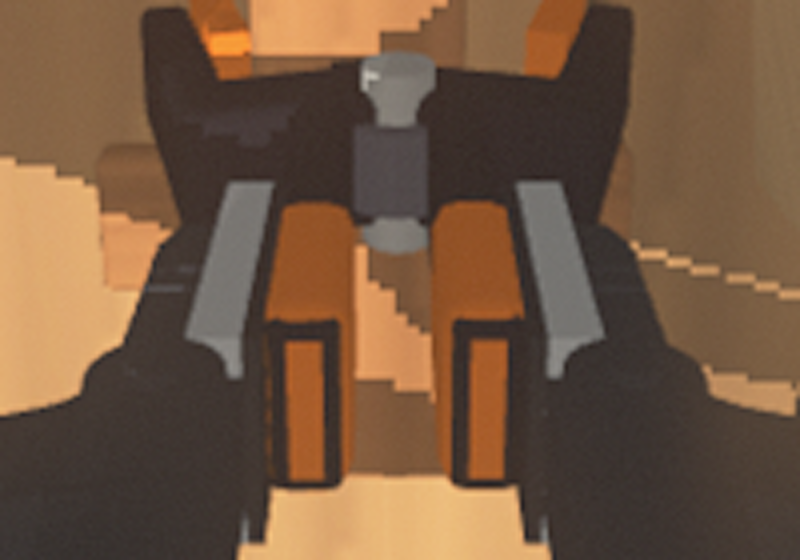

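View pics/cl1s.png

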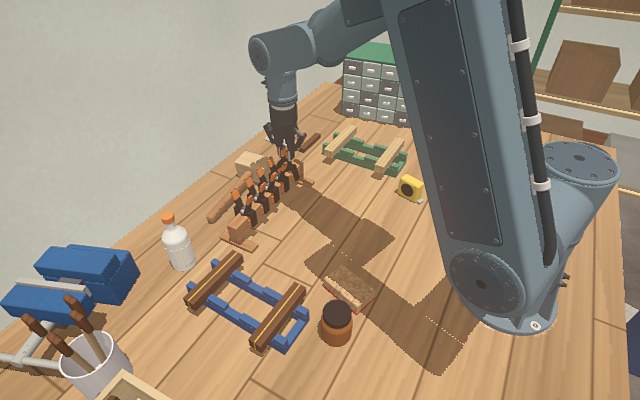

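arm_command --motion "0 -0.015 -0.03 0.01 0 0 0; 0 -0.01 -0.08 0 0 0 0; 0 0 -0.12 0 0 0 0; 0 0 -0.12 0 0 0 0; 0 0 -0.08 0 0 0 0; 0 0 0 0 0 0 0; 0 0 0 0 0 0 0"

```text
time_s: 32.82
eef_pos: [0.6565, -0.0749, 0.2033]
eef_rot: [0.002, 0.705, 0.709, -0.001]
wrist_force: [0.2, 0.2, -1.3]
opening: 0.288
```

Run:
```python
from h import *
goal(.6155,-.347,.20,89.3); o=get_obs(); print(o["wrist_force"],o["opening"]*85)
cam("wrist","cl1d")
```

```text
shift/0.2: [-1.359 -0.212  0.021] turn/60: [0.001 0.003 0.017] rows>= 6.6 final-frame shift: [-1.363 -0.188  0.016]
[ 0.18531334  0.24214465 -1.28967208] 24.471642205066946
```

View pics/cl1d.png

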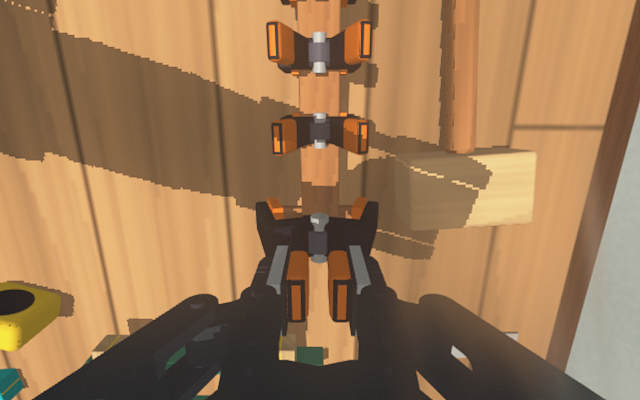

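arm_command --motion "-0.15 -0.02 0 0 0 0.017 0; -0.19 -0.03 0 0 0 0 0; -0.19 -0.03 0 0 0 0 0; -0.19 -0.03 0 0 0 0 0; -0.19 -0.03 0 0 0 0 0; -0.19 -0.03 0 0 0 0 0; -0.14 -0.02 0 0 0 0 0; 0 0 0 0 0 0 0; 0 0 0 0 0 0 0"

```text
time_s: 33.62
eef_pos: [0.6098, -0.328, 0.1856]
eef_rot: [-0.008, 0.71, 0.704, -0.002]
wrist_force: [0.0, 1.4, -1.1]
opening: 0.288
```

Run:
```python
from h import *
img,K,P=cam("wrist","cp1"); o=get_obs(); print(o["eef_pos"],o["opening"]*85)
print(glue(img,K,P,z=.058,y1=400,minpx=60))
goal(.6155,-.347,.14,89.3)
```

```text
[ 0.60945489 -0.32788374  0.18514692] 24.59231611482682
[(array([ 0.4321, -0.3514]), 89.43, 0.1864, [96, 109, 40, 204, 665])]
shift/0.2: [-0.097  0.034  0.224] turn/60: [-0.015 -0.007  0.004] rows>= 1.2 final-frame shift: [-0.095  0.031  0.226]
```

View pics/cp1.png

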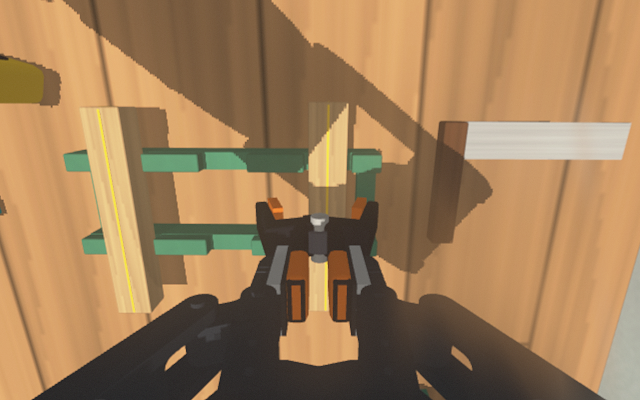

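arm_command --motion "-0.095 0.031 0.05 -0.015 -0.007 0.004 0; -0.01 0 0.1 0 0 0 0; 0 0 0.05 0 0 0 0; 0 0 0 0 0 0 0; 0 0 0 0 0 0 0"

```text
time_s: 34.08
eef_pos: [0.6163, -0.3426, 0.1402]
eef_rot: [-0.002, 0.71, 0.705, 0.001]
wrist_force: [0.1, -0.4, -1.1]
opening: 0.286
```

Run:
```python
from h import *
img,K,P=cam("wrist","cp2"); o=get_obs(); print(o["eef_pos"],o["opening"]*85)
goal(.6155,-.347,.103,89.3)
```

```text
[ 0.61633387 -0.34237105  0.14019294] 24.530327656814112
shift/0.2: [-0.024 -0.004  0.186] turn/60: [-0.002 -0.005  0.005] rows>= 0.9 final-frame shift: [-0.023 -0.004  0.186]
```

View pics/cp2.png

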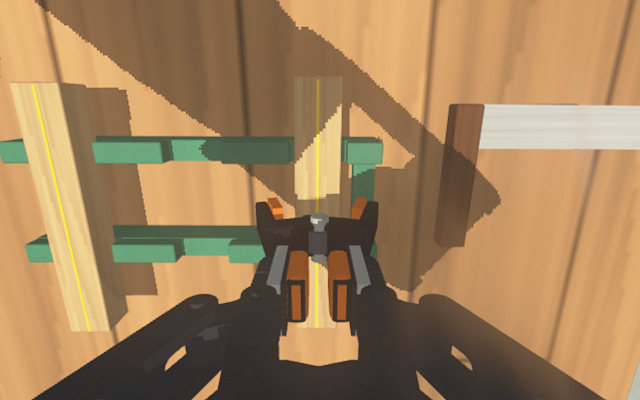

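arm_command --motion "-0.02 -0.004 0.05 0 -0.005 0.005 0; 0 0 0.06 0 0 0 0; 0 0 0.06 0 0 0 0; 0 0 0.02 0 0 0 0; 0 0 0 0 0 0 0"

```text
time_s: 34.55
eef_pos: [0.6174, -0.3452, 0.1015]
eef_rot: [0.002, 0.711, 0.704, -0.001]
wrist_force: [-0.5, -0.6, -0.6]
opening: 0.286
```

Run:
```python
from h import *
o=get_obs(); print(o["wrist_force"],o["opening"]*85)
goal(.6155,-.347,.103,89.3)
```

```text
[-0.51157869 -0.58509107 -0.56891433] 24.305599686287536
shift/0.2: [-0.009 -0.009 -0.008] turn/60: [0.001 0.003 0.002] rows>= 0.1 final-frame shift: [-0.009 -0.009 -0.008]
```

arm_command --motion "0 -0.009 0.015 0 0 0 0; 0 0 0.01 0 0 0 0; 0 0 0 0 0 0 0"

```text
time_s: 34.8
eef_pos: [0.6185, -0.3471, 0.1015]
eef_rot: [0.006, 0.71, 0.704, -0.0]
wrist_force: [-0.8, -0.4, -0.8]
opening: 0.287
```

arm_command --motion "0 -0.015 0.03 0.006 0 0 0; 0 0 0 0 0 0 0; 0 0 0 0 0 0 0"

```text
time_s: 35.05
eef_pos: [0.6194, -0.349, 0.1025]
eef_rot: [0.009, 0.71, 0.704, -0.001]
wrist_force: [-0.4, -0.1, -0.5]
opening: 0.285
```

Run:
```python
from h import *
o=get_obs(); print(o["q"].round(3),o["dq"].round(3),o["wrist_force"],o["torque"],o["joint_efforts"].round(2))
goal(.6155,-.347,.098,89.3)
cam("wrist","cp3"); cam("top","cp3t")
```

```text
[-0.678  0.585  1.337 -0.004  1.202 -0.667] [-0.    -0.007  0.001  0.002  0.005  0.001] [-0.3920159  -0.0646038  -0.45102313] [ 0.01641143  0.08472258 -0.03516918] [  0.24 -62.53 -33.68   0.09  -0.13  -0.  ]
shift/0.2: [ 0.01  -0.02   0.022] turn/60: [0.011 0.013 0.002] rows>= 0.2 final-frame shift: [ 0.01  -0.02   0.023]
```

View pics/cp3.png

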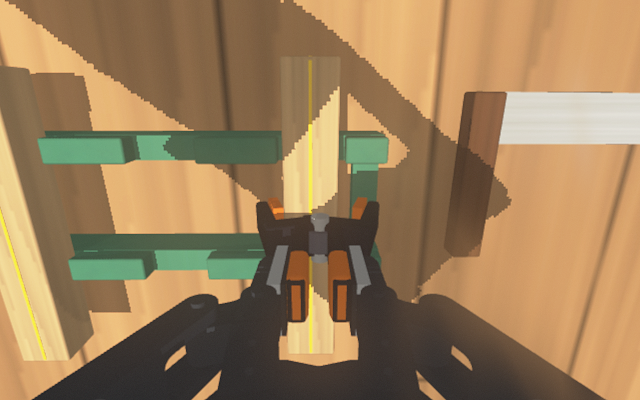

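View pics/cp3t.png

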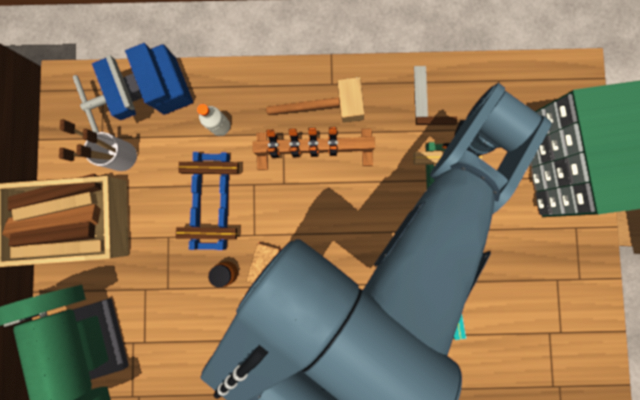

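arm_command --motion "0.01 -0.025 0.04 0.011 0.013 0 0; 0 -0.005 0.03 0 0 0 0"

```text
time_s: 35.32
eef_pos: [0.6195, -0.3495, 0.0999]
eef_rot: [0.007, 0.71, 0.704, 0.002]
wrist_force: [-10.8, 13.4, 37.6]
opening: 0.281
```

Run:
```python
from h import *
o=get_obs(); print(o["eef_pos"],o["wrist_force"],o["dq"].round(3))
goal(.6155,-.347,.098,89.3)
```

```text
[ 0.61945684 -0.34947007  0.09988828] [-10.78228055  13.37999978  37.55125993] [ 0.005 -0.014  0.012  0.014 -0.071 -0.006]
shift/0.2: [ 0.012 -0.02   0.009] turn/60: [0.013 0.006 0.003] rows>= 0.1 final-frame shift: [ 0.012 -0.02   0.009]
```

arm_command --motion "0 -0.01 0 0 0 0 1; 0 0 0 0 0 0 1; 0 0 0 0 0 0 1; 0 0 0 0 0 0 1; 0 0 0 0 0 0 1; 0 0 0 0 0 0 1"

```text
time_s: 35.82
eef_pos: [0.6162, -0.3492, 0.0982]
eef_rot: [0.005, 0.711, 0.704, 0.002]
wrist_force: [-0.2, 0.1, 0.1]
opening: 0.996
```

Run:
```python
from h import *
o=get_obs(); print(o["eef_pos"],o["wrist_force"],o["opening"])
cam("wrist","cp4")
```

```text
[ 0.61617698 -0.34915077  0.09823086] [-0.22043252  0.11099003  0.13145349] 0.9961405885952452
```

View pics/cp4.png

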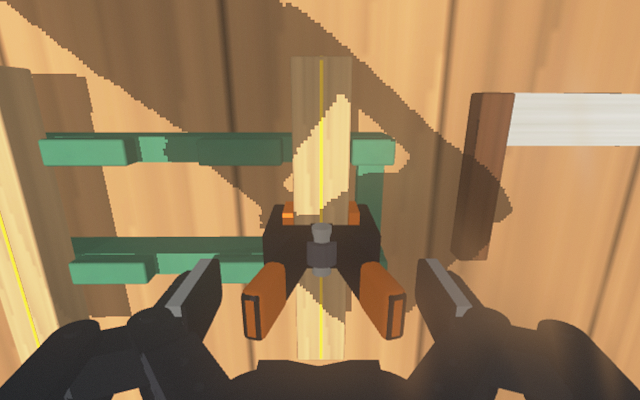

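arm_command --motion "0 0 -0.1 0 0 0 1; 0 0 -0.18 0 0 0 1; 0 0 -0.2 0 0 0 1; 0.1 0 -0.15 0 0 0 1; 0.18 0.02 -0.03 0 0 0 1; 0.19 0.03 -0.02 0 0 0 1; 0.19 0.03 -0.02 0 0 0 1; 0.19 0.03 -0.02 0 0 0 1; 0.19 0.03 -0.02 0 0 0 1; 0.19 0.03 0 0 0 0 1"

```text
time_s: 36.7
eef_pos: [0.6501, -0.1035, 0.2477]
eef_rot: [0.002, 0.716, 0.698, 0.002]
wrist_force: [0.6, -0.9, 0.2]
opening: 1.001
```

Run:
```python
from h import *
o=get_obs(); print(o["eef_pos"])
goal(.6565,-.0235,.18,90.5)
```

```text
[ 0.65008362 -0.10353322  0.24771855]
shift/0.2: [0.401 0.02  0.339] turn/60: [ 0.005  0.    -0.033] rows>= 2.5 final-frame shift: [0.4   0.036 0.339]
```

arm_command --motion "0.15 0.01 0.08 0.005 0 -0.033 1; 0.15 0.01 0.1 0 0 0 1; 0.05 0 0.1 0 0 0 1; 0 0 0 0 0 0 1; 0 0 0 0 0 0 1"

```text
time_s: 37.12
eef_pos: [0.6563, -0.0205, 0.1921]
eef_rot: [0.001, 0.7, 0.715, 0.002]
wrist_force: [0.3, -0.3, -0.0]
opening: 0.995
```

Run:
```python
from h import *
o=get_obs(); print(o["eef_pos"])
goal(.6565,-.0235,.11,90.5)
cam("wrist","cl2")
```

```text
[ 0.6562937  -0.02052487  0.19206825]
shift/0.2: [-0.015 -0.001  0.41 ] turn/60: [ 0.004 -0.001  0.012] rows>= 2.0 final-frame shift: [-0.015  0.001  0.41 ]
```

View pics/cl2.png

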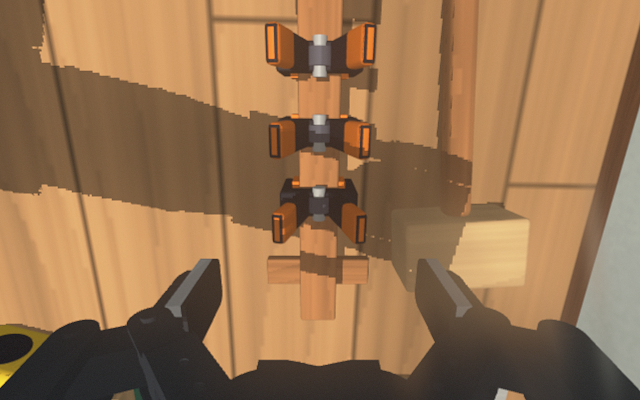

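arm_command --motion "-0.01 -0.005 0.12 0 0 0.012 1; 0 -0.01 0.14 0 0 0 1; 0 -0.01 0.09 0 0 0 1; 0 0 0 0 0 0 1; 0 0 0 0 0 0 1"

```text
time_s: 37.58
eef_pos: [0.6562, -0.0317, 0.1277]
eef_rot: [0.006, 0.707, 0.707, 0.004]
wrist_force: [0.6, -0.0, 0.5]
opening: 0.998
```

Run:
```python
from h import *
goal(.6565,-.0235,.106,90.5); print(get_obs()["wrist_force"])
img,K,P=cam("wrist","cl2b")
```

```text
shift/0.2: [ 0.041 -0.     0.108] turn/60: [ 0.014  0.003 -0.008] rows>= 0.6 final-frame shift: [0.041 0.002 0.108]
[ 0.55094248 -0.03211223  0.52638381]
```

View pics/cl2b.png

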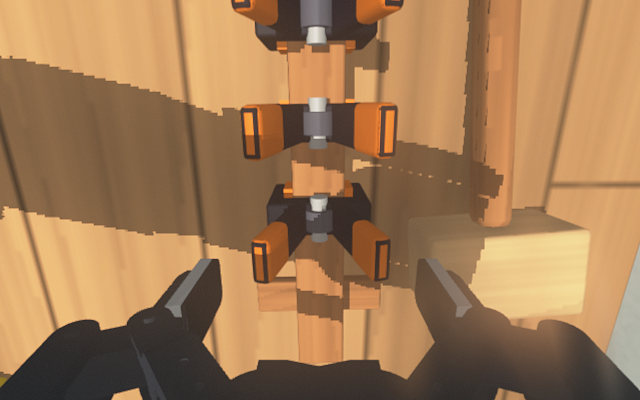

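arm_command --motion "0.04 0 0.07 0.014 0.003 -0.008 1; 0.005 0 0.07 0 0 0 1; 0 0 0 0 0 0 0.9; 0 -0.005 0.01 0 0 0 0; 0 -0.005 0.01 0 0 0 0; 0 -0.005 0.01 0 0 0 0; 0 0 0 0 0 0 0; 0 0 0 0 0 0 0; 0 0 0 0 0 0 0"

```text
time_s: 38.38
eef_pos: [0.6618, -0.0291, 0.1106]
eef_rot: [0.01, 0.705, 0.709, 0.005]
wrist_force: [0.3, -0.0, -1.8]
opening: 0.285
```

Run:
```python
from h import *
goal(.6565,-.0235,.106,90.5); o=get_obs(); print(o["wrist_force"],o["opening"]*85)
img,K,P=cam("wrist","cl2c")
print(w([(319,240)],K,P,.085))
```

```text
shift/0.2: [ 0.028 -0.027  0.022] turn/60: [ 0.02   0.007 -0.004] rows>= 0.2 final-frame shift: [ 0.028 -0.026  0.023]
[ 0.32880601 -0.04692285 -1.75534499] 24.20674081769007
[[ 0.66286075 -0.02915062  0.085     ]]
```

View pics/cl2c.png

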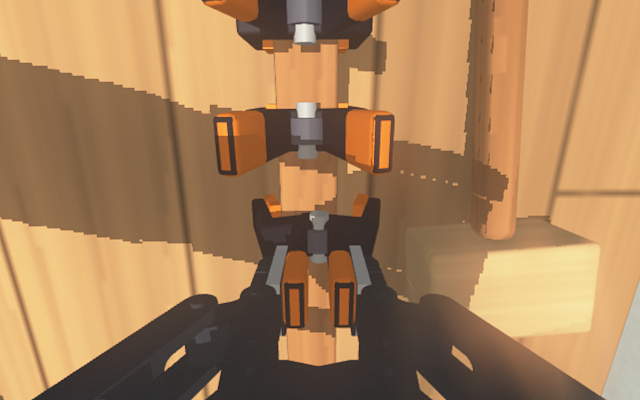

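arm_command --motion "0 -0.02 -0.03 0.02 0.007 0 0; 0 -0.01 -0.08 0 0 0 0; 0 0 -0.14 0 0 0 0; 0 0 -0.16 0 0 0 0; 0 0 -0.12 0 0 0 0; 0 0 0 0 0 0 0; 0 0 0 0 0 0 0"

```text
time_s: 39.02
eef_pos: [0.6553, -0.0299, 0.2197]
eef_rot: [0.0, 0.706, 0.708, 0.0]
wrist_force: [-0.1, -0.1, -2.3]
opening: 0.286
```

Run:
```python
from h import *
goal(.4322,-.349,.20,89.4); o=get_obs(); print(o["eef_pos"],o["wrist_force"],o["opening"]*85)
```

```text
shift/0.2: [-1.592 -1.121  0.097] turn/60: [ 0.001 -0.     0.013] rows>= 9.3 final-frame shift: [-1.607 -1.099  0.099]
[ 0.6552934  -0.02993203  0.21974618] [-0.07361794 -0.08897775 -2.30437589] 24.30131342301157
```

arm_command --motion "-0.12 -0.08 0 0 0 0.013 0; -0.16 -0.11 0 0 0 0 0; -0.16 -0.11 0 0 0 0 0; -0.16 -0.11 0 0 0 0 0; -0.16 -0.11 0 0 0 0 0; -0.16 -0.11 0 0 0 0 0; -0.16 -0.11 0 0 0 0 0; -0.16 -0.11 0 0 0 0 0; -0.16 -0.11 0 0 0 0 0; -0.16 -0.11 0 0 0 0 0"

```text
time_s: 39.85
eef_pos: [0.4307, -0.3424, 0.2047]
eef_rot: [-0.005, 0.706, 0.708, 0.002]
wrist_force: [0.8, -0.4, -1.3]
opening: 0.29
```

Run:
```python
from h import *
goal(.4322,-.349,.15,89.4); o=get_obs(); print(o["eef_pos"],o["opening"]*85)
```

```text
shift/0.2: [-0.036  0.008  0.273] turn/60: [-0.004 -0.009  0.013] rows>= 1.3 final-frame shift: [-0.033  0.008  0.274]
[ 0.43071927 -0.34235123  0.20470374] 24.667289059861968
```

arm_command --motion "-0.01 0.01 0.04 0 -0.009 0.013 0; 0 0 0.12 0 0 0 0; 0 0 0.14 0 0 0 0; 0 0 0 0 0 0 0; 0 0 0 0 0 0 0"

```text
time_s: 40.27
eef_pos: [0.4246, -0.3524, 0.1379]
eef_rot: [-0.003, 0.716, 0.698, -0.003]
wrist_force: [-0.3, -0.2, -1.0]
opening: 0.289
```

Run:
```python
from h import *
img,K,P=cam("wrist","cp5")
goal(.4322,-.349,.095,89.4); o=get_obs(); print(o["eef_pos"],o["opening"]*85)
```

```text
shift/0.2: [0.014 0.041 0.212] turn/60: [-0.009 -0.001 -0.015] rows>= 1.0 final-frame shift: [0.014 0.04  0.212]
[ 0.42424113 -0.3517118   0.13749137] 24.67105659329911
```

View pics/cp5.png

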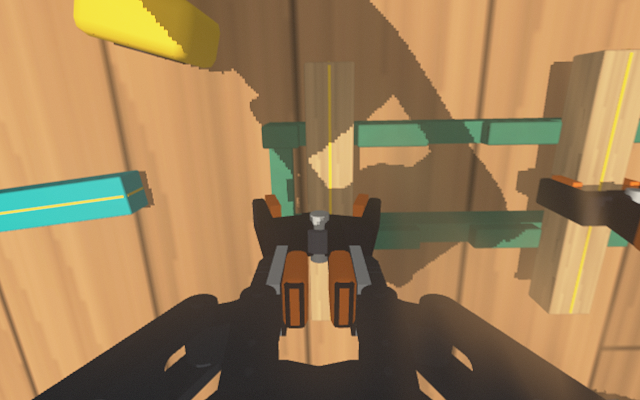

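arm_command --motion "0.014 0.04 0.01 -0.009 0 -0.015 0; 0 0 0 0 0 0 0; 0 0 0 0 0 0 0"

```text
time_s: 40.57
eef_pos: [0.4348, -0.3488, 0.1376]
eef_rot: [0.002, 0.71, 0.705, 0.001]
wrist_force: [-0.9, 0.2, -0.5]
opening: 0.29
```

Run:
```python
from h import *
goal(.4322,-.349,.095,89.4); o=get_obs(); print(o["eef_pos"],o["opening"]*85)
```

```text
shift/0.2: [-0.001 -0.014  0.213] turn/60: [0.003 0.001 0.003] rows>= 1.0 final-frame shift: [-0.001 -0.013  0.213]
[ 0.4347736  -0.348841    0.13764674] 24.660544774918947
```

arm_command --motion "0 -0.018 0.06 0.003 0 0.003 0; 0 -0.004 0.06 0 0 0 0; 0 -0.003 0.06 0 0 0 0; 0 -0.003 0.04 0 0 0 0; 0 0 0 0 0 0 0"

```text
time_s: 40.98
eef_pos: [0.431, -0.3496, 0.0927]
eef_rot: [0.004, 0.71, 0.704, -0.001]
wrist_force: [-1.1, 0.8, -1.1]
opening: 0.288
```

Run:
```python
from h import *
goal(.4322,-.349,.094,89.4); o=get_obs(); print(o["eef_pos"],o["opening"]*85,o["wrist_force"])
```

```text
shift/0.2: [ 0.003  0.006 -0.007] turn/60: [0.004 0.007 0.002] rows>= 0.1 final-frame shift: [ 0.003  0.006 -0.007]
[ 0.43101694 -0.34957686  0.09269833] 24.45970090057514 [-1.05056854  0.84958428 -1.06091509]
```

arm_command --motion "0 0.003 0.03 0.004 0.005 0 0; 0 0 0.02 0 0 0 0"

```text
time_s: 41.15
eef_pos: [0.4324, -0.3539, 0.0908]
eef_rot: [0.003, 0.709, 0.705, -0.003]
wrist_force: [-7.2, 6.6, 28.0]
opening: 0.288
```

arm_command --motion "0 0 0 0 0 0 1; 0 0 0 0 0 0 1; 0 0 0 0 0 0 1; 0 0 0 0 0 0 1; 0 0 0 0 0 0 1; 0 0 -0.1 0 0 0 1; 0 0 -0.15 0 0 0 1; 0 0 -0.2 0 0 0 1; 0 0 -0.2 0 0 0 1; 0 0 -0.15 0 0 0 1"

```text
time_s: 41.98
eef_pos: [0.4288, -0.3485, 0.247]
eef_rot: [-0.007, 0.71, 0.705, -0.002]
wrist_force: [0.3, -0.9, 0.7]
opening: 0.995
```

Run:
```python
from h import *
img,K,P=cam("wrist","cp6")
goal(.656,.029,.21,90.5); o=get_obs(); print(o["eef_pos"],o["opening"]*85)
```

```text
shift/0.2: [1.907 1.113 0.209] turn/60: [-0.006  0.001 -0.015] rows>= 10.6 final-frame shift: [1.889 1.142 0.218]
[ 0.43089312 -0.35086663  0.25350179] 84.9415215700874
```

View pics/cp6.png

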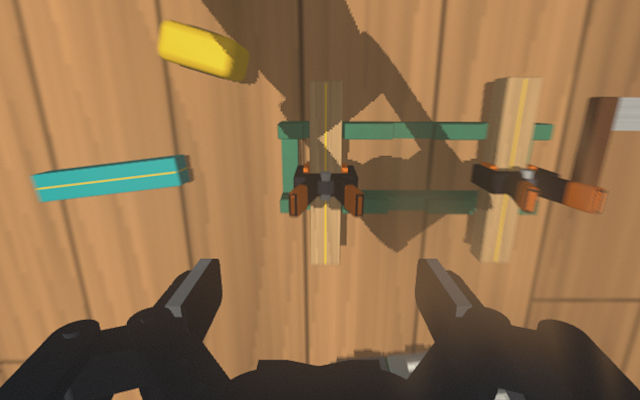

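arm_command --motion "0.15 0.09 0 0 0 -0.015 1; 0.175 0.105 0 0 0 0 1; 0.175 0.105 0 0 0 0 1; 0.175 0.105 0 0 0 0 1; 0.175 0.105 0 0 0 0 1; 0.175 0.105 0 0 0 0 1; 0.175 0.105 0 0 0 0 1; 0.175 0.105 0 0 0 0 1; 0.175 0.105 0 0 0 0 1; 0.175 0.105 0 0 0 0 1"

```text
time_s: 42.87
eef_pos: [0.6404, -0.0051, 0.2521]
eef_rot: [0.004, 0.709, 0.705, -0.004]
wrist_force: [0.7, -0.6, 1.3]
opening: 0.999
```

Run:
```python
from h import *
goal(.656,.029,.19,90.5); o=get_obs(); print(o["eef_pos"],o["opening"]*85)
```

```text
shift/0.2: [0.174 0.077 0.308] turn/60: [-0.     0.011 -0.014] rows>= 1.7 final-frame shift: [0.17  0.079 0.31 ]
[ 0.64040444 -0.00507038  0.25205812] 84.9528810839097
```

arm_command --motion "0.08 0.05 0.09 0 0.011 -0.014 1; 0.05 0.02 0.12 0 0 0 1; 0 0 0.1 0 0 0 1; 0 0 0 0 0 0 1; 0 0 0 0 0 0 1"

```text
time_s: 43.28
eef_pos: [0.658, 0.0337, 0.1851]
eef_rot: [-0.001, 0.699, 0.715, 0.002]
wrist_force: [-0.5, -1.1, 1.6]
opening: 1.004
```

Run:
```python
from h import *
goal(.656,.029,.106,90.5); o=get_obs(); print(o["eef_pos"],o["opening"]*85)
cam("wrist","cl3")
```

```text
shift/0.2: [-0.025 -0.011  0.395] turn/60: [ 0.001 -0.004  0.013] rows>= 1.9 final-frame shift: [-0.024 -0.01   0.395]
[0.65801375 0.03373427 0.18505929] 85.31215101497054
```

View pics/cl3.png

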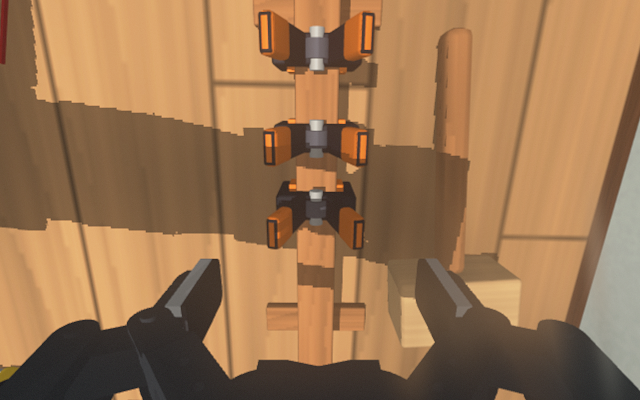

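Run:
```python
from h import *
img,K,P=cam("wrist")
print(w([(272,232),(358,230),(269,147),(363,146),(265,33),(367,33)],K,P,.145).round(4),w([(316,207),(316,137)],K,P,.088).round(4))
goal(.656,.029,.106,90.5)
```

```text
[[0.6302 0.0322 0.145 ]
 [0.681  0.0345 0.145 ]
 [0.6295 0.0822 0.145 ]
 [0.681  0.0838 0.145 ]
 [0.6288 0.1388 0.145 ]
 [0.6797 0.1399 0.145 ]] [[0.6559 0.0301 0.088 ]
 [0.6549 0.0824 0.088 ]]
shift/0.2: [-0.021 -0.011  0.399] turn/60: [ 0.001 -0.003  0.012] rows>= 1.9 final-frame shift: [-0.02  -0.01   0.399]
```

arm_command --motion "-0.005 -0.015 0.12 0 0 0.012 1; 0 -0.01 0.14 0 0 0 1; 0 -0.01 0.08 0 0 0 1; 0 0 0 0 0 0 1; 0 0 0 0 0 0 1"

```text
time_s: 43.8
eef_pos: [0.6567, 0.0273, 0.1262]
eef_rot: [0.006, 0.706, 0.708, 0.006]
wrist_force: [-0.1, 0.0, 0.7]
opening: 1.003
```

Run:
```python
from h import *
goal(.656,.032,.106,90.5); o=get_obs(); print(o["eef_pos"],o["opening"]*85)
```

```text
shift/0.2: [ 0.023 -0.005  0.101] turn/60: [ 0.016 -0.001 -0.006] rows>= 0.5 final-frame shift: [ 0.023 -0.003  0.101]
[0.65672037 0.02731098 0.12617662] 85.23000640523615
```

arm_command --motion "0.025 -0.005 0.065 0.016 0 -0.006 1; 0.005 0 0.065 0 0 0 1; 0 0 0 0 0 0 0.9; 0 -0.005 0.01 0.002 0 0 0; 0 -0.005 0.01 0.002 0 0 0; 0 -0.005 0.01 0.002 0 0 0; 0 0 0 0 0 0 0; 0 0 0 0 0 0 0; 0 0 0 0 0 0 0"

```text
time_s: 44.55
eef_pos: [0.6607, 0.032, 0.1052]
eef_rot: [0.004, 0.704, 0.71, 0.003]
wrist_force: [-1.3, -0.6, -2.3]
opening: 0.291
```

Run:
```python
from h import *
goal(.656,.032,.106,90.5); o=get_obs(); print(o["eef_pos"],o["opening"]*85,o["wrist_force"])
img,K,P=cam("wrist","cl3c")
print(w([(319,240)],K,P,.085))
```

```text
shift/0.2: [ 0.    -0.023 -0.004] turn/60: [0.01  0.002 0.   ] rows>= 0.1 final-frame shift: [ 0.    -0.023 -0.004]
[0.66066837 0.03203958 0.10521543] 24.707828513372107 [-1.28326357 -0.59714388 -2.27462863]
[[0.66130023 0.03451219 0.085     ]]
```

View pics/cl3c.png

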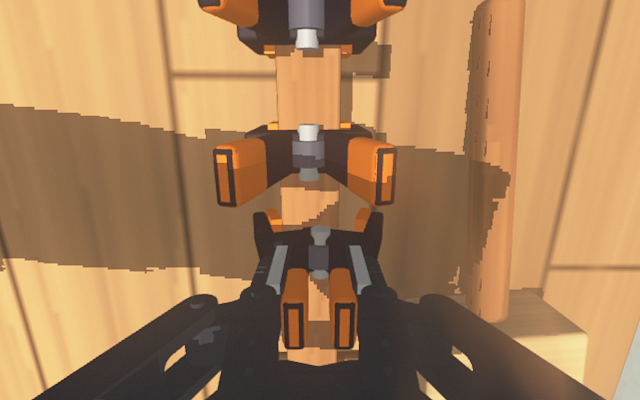

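arm_command --motion "0 -0.02 -0.03 0.01 0 0 0; 0 -0.01 -0.1 0 0 0 0; 0 0 -0.15 0 0 0 0; 0 0 -0.18 0 0 0 0; 0 0 -0.18 0 0 0 0; 0 0 -0.1 0 0 0 0; 0 0 0 0 0 0 0"

```text
time_s: 45.18
eef_pos: [0.6504, 0.0328, 0.2544]
eef_rot: [-0.005, 0.704, 0.71, -0.005]
wrist_force: [1.0, -0.0, 0.1]
opening: 0.285
```

Run:
```python
from h import *
goal(.4176,.335,.22,87.8); o=get_obs(); print(o["eef_pos"],o["opening"]*85)
```

```text
shift/0.2: [ 1.521 -1.148  0.188] turn/60: [-0.014  0.001  0.045] rows>= 9.2 final-frame shift: [ 1.465 -1.221  0.172]
[0.65036046 0.03280627 0.25442948] 24.221842098898314
```

arm_command --motion "0.12 -0.11 0 -0.014 0 0.045 0; 0.147 -0.122 0 0 0 0 0; 0.147 -0.122 0 0 0 0 0; 0.147 -0.122 0 0 0 0 0; 0.147 -0.122 0 0 0 0 0; 0.147 -0.122 0 0 0 0 0; 0.147 -0.122 0 0 0 0 0; 0.147 -0.122 0 0 0 0 0; 0.147 -0.122 0 0 0 0 0; 0.147 -0.1 0 0 0 0 0"

```text
time_s: 46.02
eef_pos: [0.4138, 0.3326, 0.2402]
eef_rot: [-0.001, 0.726, 0.687, -0.007]
wrist_force: [0.3, 0.0, -1.3]
opening: 0.287
```

Run:
```python
from h import *
goal(.4176,.335,.14,87.8); o=get_obs(); print(o["eef_pos"],o["opening"]*85)
```

```text
shift/0.2: [0.017 0.024 0.501] turn/60: [-0.011  0.007 -0.016] rows>= 2.4 final-frame shift: [0.013 0.019 0.501]
[0.41376885 0.33261433 0.24023896] 24.414164876229748
```

arm_command --motion "-0.03 0.035 0.05 -0.011 0.007 -0.016 0; 0 0 0.14 0 0 0 0; 0 0 0.14 0 0 0 0; 0 0 0.12 0 0 0 0; 0 0 0 0 0 0 0; 0 0 0 0 0 0 0"

```text
time_s: 46.52
eef_pos: [0.4087, 0.3335, 0.1408]
eef_rot: [-0.002, 0.715, 0.699, -0.003]
wrist_force: [0.4, 0.7, -0.8]
opening: 0.29
```

Run:
```python
from h import *
img,K,P=cam("wrist","cp7")
goal(.4176,.335,.09,87.8); o=get_obs(); print(o["eef_pos"],o["opening"]*85)
print(glue(img,K,P,z=.058,y1=400,minpx=40))
```

```text
shift/0.2: [0.01  0.048 0.253] turn/60: [-0.008  0.001  0.016] rows>= 1.2 final-frame shift: [0.01  0.046 0.253]
[0.40834193 0.3332603  0.14065139] 24.26947710604919
[(array([0.601 , 0.3284]), 88.05, 0.1603, [563, 91, 60, 217, 809])]
```

View pics/cp7.png

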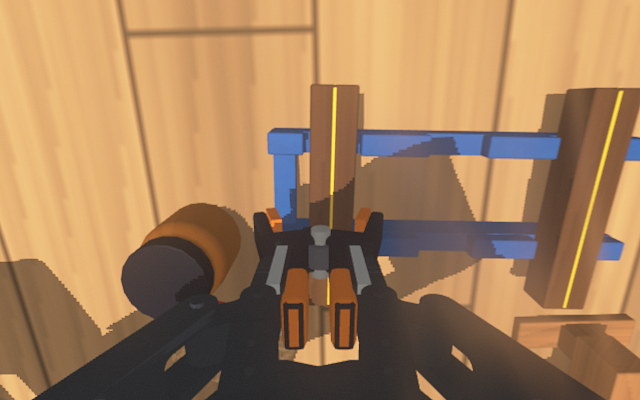

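arm_command --motion "0.01 0.046 0.01 -0.008 0 0.016 0; 0 0 0 0 0 0 0; 0 0 0 0 0 0 0"

```text
time_s: 46.82
eef_pos: [0.4204, 0.3356, 0.1413]
eef_rot: [0.001, 0.722, 0.692, 0.002]
wrist_force: [-0.2, 0.6, -1.8]
opening: 0.295
```

Run:
```python
from h import *
goal(.4176,.335,.09,87.8); o=get_obs(); print(o["eef_pos"],o["opening"]*85)
```

```text
shift/0.2: [-0.004 -0.015  0.256] turn/60: [ 0.004 -0.001 -0.003] rows>= 1.2 final-frame shift: [-0.004 -0.014  0.256]
[0.42038493 0.33561908 0.14128958] 25.089996194143197
```

arm_command --motion "0 -0.018 0.06 0.003 0 0 0; 0 -0.004 0.07 0 0 0 0; 0 -0.003 0.07 0 0 0 0; 0 -0.003 0.04 0 0 0 0; 0 0 0 0 0 0 0"

```text
time_s: 47.23
eef_pos: [0.4184, 0.3373, 0.0945]
eef_rot: [0.002, 0.722, 0.692, 0.006]
wrist_force: [-1.0, -1.0, -1.2]
opening: 0.291
```

Run:
```python
from h import *
goal(.4176,.335,.088,87.8); o=get_obs(); print(o["eef_pos"],o["opening"]*85,o["wrist_force"])
```

```text
shift/0.2: [-0.012 -0.004  0.033] turn/60: [ 0.01  -0.005 -0.004] rows>= 0.2 final-frame shift: [-0.012 -0.004  0.033]
[0.41839299 0.33728802 0.09453696] 24.732750128664943 [-1.01286527 -0.96435648 -1.19318635]
```

arm_command --motion "-0.012 -0.006 0.04 0.01 -0.005 -0.004 0; 0 0 0.03 0 0 0 0"

```text
time_s: 47.4
eef_pos: [0.419, 0.3364, 0.0861]
eef_rot: [-0.0, 0.72, 0.694, 0.001]
wrist_force: [-27.9, -9.9, 81.6]
opening: 0.289
```

arm_command --motion "0 0 -0.01 0 0 0 1; 0 0 0 0 0 0 1; 0 0 0 0 0 0 1; 0 0 0 0 0 0 1; 0 0 0 0 0 0 1; 0 0 -0.1 0 0 0 1; 0 0 -0.15 0 0 0 1; 0 0 -0.2 0 0 0 1; 0 0 -0.2 0 0 0 1; 0 0 -0.15 0 0 0 1"

```text
time_s: 48.23
eef_pos: [0.4146, 0.3331, 0.2452]
eef_rot: [-0.003, 0.72, 0.694, -0.008]
wrist_force: [2.0, -0.5, -0.1]
opening: 1.001
```

Run:
```python
from h import *
img,K,P=cam("wrist","cp8")
goal(.654,.137,.21,90.5); o=get_obs(); print(o["eef_pos"],o["opening"]*85)
```

```text
shift/0.2: [-0.943  1.22   0.202] turn/60: [-0.007  0.002 -0.044] rows>= 7.5 final-frame shift: [-0.998  1.174  0.208]
[0.41746382 0.33458597 0.25161106] 85.0990908745114
```

View pics/cp8.png

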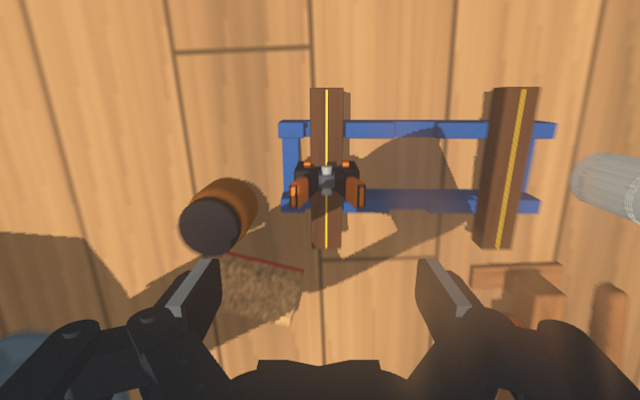

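arm_command --motion "-0.1 0.12 0 0 0 -0.044 1; -0.125 0.147 0 0 0 0 1; -0.125 0.147 0 0 0 0 1; -0.125 0.147 0 0 0 0 1; -0.125 0.147 0 0 0 0 1; -0.125 0.147 0 0 0 0 1; -0.125 0.147 0.03 0 0 0 1; -0.1 0.12 0.05 0 0 0 1; 0 0 0.05 0 0 0 1; 0 0 0 0 0 0 1"

```text
time_s: 49.12
eef_pos: [0.6552, 0.1387, 0.2243]
eef_rot: [-0.0, 0.701, 0.713, 0.001]
wrist_force: [-1.1, 0.0, -0.5]
opening: 1.002
```

Run:
```python
from h import *
img,K,P=cam("wrist","cl5"); o=get_obs(); print(o["eef_pos"],o["opening"]*85)
goal(.654,.139,.18,90.5)
```

```text
[0.65525837 0.13857769 0.22518809] 84.63612854870993
shift/0.2: [ 0.002 -0.007  0.226] turn/60: [ 0.002 -0.001  0.007] rows>= 1.1 final-frame shift: [ 0.002 -0.006  0.226]
```

View pics/cl5.png

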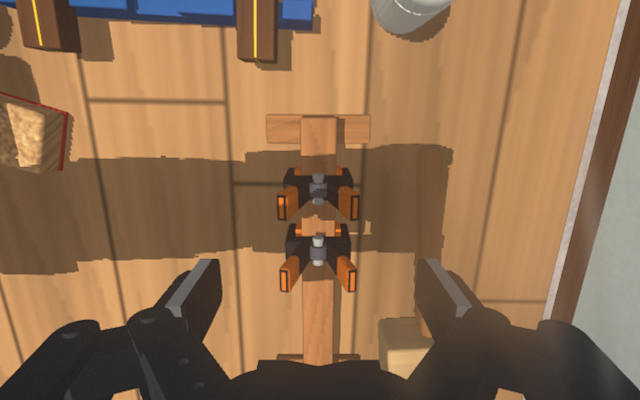

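Run:
```python
from h import *
img,K,P=cam("wrist")
a=w([(282,207),(354,206)],K,P,.145); print(a.round(4),w([(318,188)],K,P,.088).round(4), get_obs()["eef_pos"])
goal(a[:,0].mean(),a[:,1].mean(),.106,90.5)
```

```text
[[0.6299 0.1399 0.145 ]
 [0.6807 0.1414 0.145 ]] [[0.6554 0.1394 0.088 ]] [0.65502931 0.13973241 0.2265608 ]
shift/0.2: [ 0.004 -0.001  0.603] turn/60: [ 0.004 -0.002  0.009] rows>= 2.9 final-frame shift: [0.005 0.001 0.603]
```

arm_command --motion "0.01 -0.005 0.1 0 0 0.009 1; 0.01 -0.01 0.16 0 0 0 1; 0.01 -0.01 0.16 0 0 0 1; 0 -0.01 0.1 0 0 0 1; 0 0 0 0 0 0 1; 0 0 0 0 0 0 1"

```text
time_s: 49.72
eef_pos: [0.6474, 0.1541, 0.1273]
eef_rot: [0.004, 0.701, 0.713, 0.007]
wrist_force: [0.1, -0.6, 1.7]
opening: 0.998
```

Run:
```python
from h import *
goal(.6553,.1405,.106,90.5)
```

```text
shift/0.2: [-0.069  0.037  0.107] turn/60: [ 0.014 -0.004  0.008] rows>= 0.6 final-frame shift: [-0.068  0.039  0.107]
```

arm_command --motion "-0.068 0.035 0.02 0.014 0 0.008 1; 0 0 0 0 0 0 1; 0 0 0 0 0 0 1"

```text
time_s: 49.97
eef_pos: [0.6564, 0.1424, 0.1286]
eef_rot: [0.0, 0.703, 0.711, 0.003]
wrist_force: [1.0, -0.5, 1.0]
opening: 0.998
```

Run:
```python
from h import *
goal(.6553,.1405,.106,90.5)
```

```text
shift/0.2: [-0.01  -0.006  0.113] turn/60: [ 0.004 -0.004  0.003] rows>= 0.5 final-frame shift: [-0.009 -0.006  0.113]
```

arm_command --motion "-0.01 -0.008 0.07 0.004 0 0 1; 0 0 0.07 0.002 0 0 1; 0 0 0 0 0 0 0.9; 0 -0.005 0.01 0.002 0 0 0; 0 -0.005 0.01 0.002 0 0 0; 0 -0.005 0.01 0.002 0 0 0; 0 0 0 0 0 0 0; 0 0 0 0 0 0 0; 0 0 0 0 0 0 0"

```text
time_s: 50.72
eef_pos: [0.6585, 0.1407, 0.1025]
eef_rot: [0.001, 0.703, 0.711, 0.005]
wrist_force: [-0.1, 0.5, -0.7]
opening: 0.291
```

Run:
```python
from h import *
goal(.6553,.1405,.106,90.5); o=get_obs(); print(o["eef_pos"],o["opening"]*85,o["wrist_force"])
img,K,P=cam("wrist","cl5c")
```

```text
shift/0.2: [-0.001 -0.016 -0.018] turn/60: [ 0.008 -0.005  0.002] rows>= 0.1 final-frame shift: [-0.001 -0.016 -0.017]
[0.65849263 0.14074913 0.10252414] 24.76382558783235 [-0.11322861  0.45767182 -0.66780467]
```

View pics/cl5c.png

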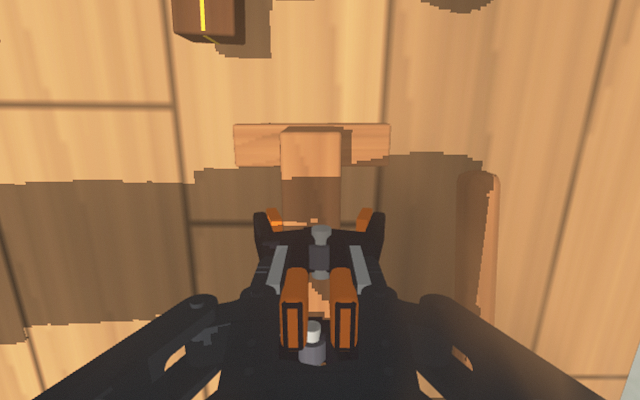

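arm_command --motion "0 -0.01 -0.03 0.008 0 0 0; 0 -0.01 -0.1 0 0 0 0; 0 0 -0.15 0 0 0 0; 0 0 -0.15 0 0 0 0; 0.02 0 -0.12 0 0 0 0; 0.08 0 -0.05 0 0 0 0; 0.13 -0.03 0 0 0 0.02 0; 0.15 -0.05 0 0 0 0.02 0; 0.15 -0.05 0 0 0 0 0; 0.15 -0.05 0 0 0 0 0"

```text
time_s: 51.6
eef_pos: [0.6161, 0.2776, 0.2224]
eef_rot: [-0.008, 0.722, 0.691, -0.005]
wrist_force: [0.3, 0.2, -0.9]
opening: 0.294
```

Run:
```python
from h import *
goal(.602,.329,.14,87.9); o=get_obs(); print(o["eef_pos"],o["opening"]*85,o["wrist_force"])
```

```text
shift/0.2: [ 0.252 -0.074  0.414] turn/60: [-0.017 -0.003 -0.007] rows>= 2.4 final-frame shift: [ 0.254 -0.08   0.412]
[0.61608194 0.27759147 0.22242675] 24.96236455628184 [ 0.31824746  0.18118697 -0.92572021]
```

arm_command --motion "0.1 -0.04 0.02 -0.017 0 -0.007 0; 0.1 -0.02 0.08 0 0 0 0; 0.02 0 0.12 0 0 0 0; 0 0 0.12 0 0 0 0; 0 0 0 0 0 0 0; 0 0 0 0 0 0 0"

```text
time_s: 52.1
eef_pos: [0.5962, 0.3397, 0.1491]
eef_rot: [-0.004, 0.715, 0.699, -0.0]
wrist_force: [0.4, -0.2, -0.2]
opening: 0.291
```

Run:
```python
from h import *
goal(.602,.329,.14,87.9); o=get_obs(); print(o["eef_pos"],o["opening"]*85,o["wrist_force"])
cam("wrist","cp9")
```

```text
shift/0.2: [-0.053  0.031  0.045] turn/60: [-0.006 -0.005  0.013] rows>= 0.4 final-frame shift: [-0.052  0.031  0.046]
[0.5961782  0.33971528 0.14910909] 24.71466326133499 [ 0.44616474 -0.169793   -0.19715088]
```

View pics/cp9.png

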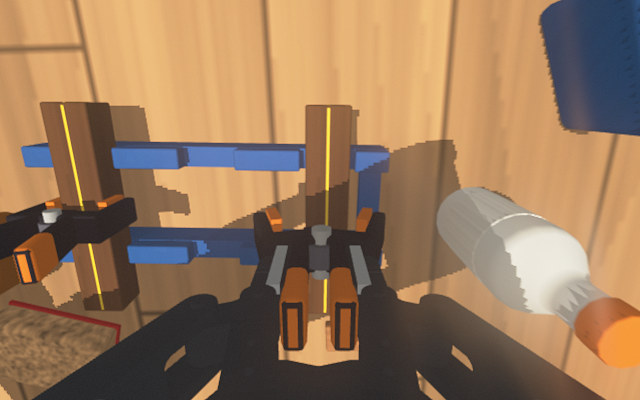

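arm_command --motion "-0.052 0.031 0.02 -0.006 -0.005 0.013 0; 0 0 0 0 0 0 0; 0 0 0 0 0 0 0"

```text
time_s: 52.4
eef_pos: [0.6036, 0.3278, 0.1469]
eef_rot: [0.0, 0.721, 0.693, 0.001]
wrist_force: [0.2, 1.1, -1.1]
opening: 0.287
```

Run:
```python
from h import *
goal(.602,.329,.09,87.9); o=get_obs(); print(o["eef_pos"],o["opening"]*85,o["wrist_force"])
```

```text
shift/0.2: [ 0.005 -0.009  0.285] turn/60: [ 0.002 -0.    -0.003] rows>= 1.4 final-frame shift: [ 0.005 -0.008  0.285]
[0.6035841  0.32784138 0.14694006] 24.418571727648892 [ 0.24692271  1.08037677 -1.13587164]
```

arm_command --motion "0 -0.012 0.06 0.003 0 0 0; 0.002 -0.005 0.08 0 0 0 0; 0.002 -0.004 0.08 0 0 0 0; 0 -0.003 0.05 0 0 0 0; 0 0 0 0 0 0 0"

```text
time_s: 52.82
eef_pos: [0.6029, 0.3272, 0.0948]
eef_rot: [0.001, 0.723, 0.691, 0.004]
wrist_force: [-0.4, -0.6, -0.9]
opening: 0.29
```

Run:
```python
from h import *
goal(.602,.329,.0855,87.9); o=get_obs(); print(o["eef_pos"],o["opening"]*85,o["wrist_force"])
```

```text
shift/0.2: [ 0.009 -0.005  0.046] turn/60: [ 0.007 -0.004 -0.008] rows>= 0.2 final-frame shift: [ 0.009 -0.005  0.046]
[0.60294634 0.32718563 0.09475789] 24.66426275943786 [-0.38476437 -0.5722383  -0.9135041 ]
```

arm_command --motion "0.009 -0.008 0.035 0.007 -0.004 -0.008 0; 0 0 0.015 0 0 0 0"

```text
time_s: 52.98
eef_pos: [0.6018, 0.3289, 0.0848]
eef_rot: [-0.0, 0.72, 0.694, -0.0]
wrist_force: [0.1, 0.5, -0.9]
opening: 0.29
```

arm_command --motion "0 0 0.015 0 0 0 0"

```text
time_s: 53.07
eef_pos: [0.6025, 0.3291, 0.0839]
eef_rot: [0.0, 0.72, 0.694, 0.0]
wrist_force: [-10.5, -4.5, 30.1]
opening: 0.289
```

Contact (30 N); open and rise.

arm_command --motion "0 0 0 0 0 0 1; 0 0 0 0 0 0 1; 0 0 0 0 0 0 1; 0 0 0 0 0 0 1; 0 0 0 0 0 0 1; 0 0 -0.1 0 0 0 1; 0 0 -0.15 0 0 0 1; 0 0 -0.2 0 0 0 1; 0 0 -0.2 0 0 0 1; 0 0 -0.15 0 0 0 1"

```text
time_s: 53.9
eef_pos: [0.5985, 0.328, 0.2409]
eef_rot: [-0.003, 0.72, 0.694, -0.007]
wrist_force: [0.5, 0.2, 0.5]
opening: 1.002
```

Run:
```python
from h import *
img,K,P=cam("wrist","cpA"); o=get_obs(); print(o["eef_pos"])
goal(.45,0.0,.42,0)
```

```text
[0.60136649 0.32906281 0.24850002]
shift/0.2: [-1.673 -0.702 -0.851] turn/60: [-1.000e-03  5.000e-03  1.466e+00] rows>= 12.3 final-frame shift: [-0.757  1.645 -0.857]
```

View pics/cpA.png

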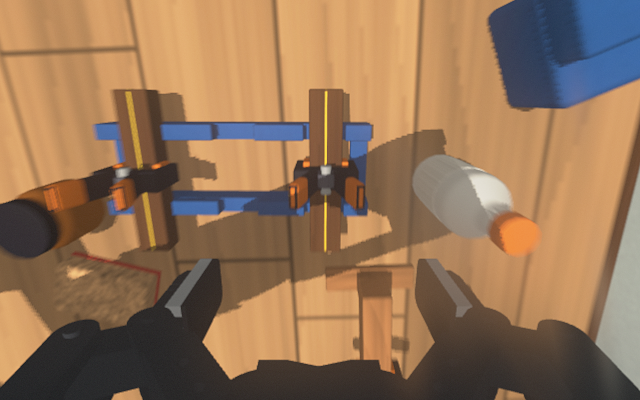

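arm_command --motion "-0.08 0 -0.12 0 0 0.118 1; -0.13 -0.03 -0.12 0 0 0.118 1; -0.15 0 -0.1 0 0 0.118 1; -0.15 0.03 -0.08 0 0 0.118 1; -0.15 0.07 -0.08 0 0 0.118 1; -0.14 0.1 -0.08 0 0 0.118 1; -0.12 0.12 -0.08 0 0 0.118 1; -0.1 0.14 -0.08 0 0 0.118 1; -0.1 0.15 -0.05 0 0 0.118 1; -0.08 0.16 0 0 0 0.118 1"

```text
time_s: 54.78
eef_pos: [0.5664, 0.0183, 0.419]
eef_rot: [0.001, 0.99, 0.142, 0.005]
wrist_force: [0.9, 0.0, 0.2]
opening: 0.997
```

Run:
```python
from h import *
goal(.45,0.0,.42,0)
```

```text
shift/0.2: [-0.584 -0.076 -0.011] turn/60: [ 0.002 -0.009  0.272] rows>= 2.8 final-frame shift: [-0.582  0.091 -0.005]
```

arm_command --motion "-0.19 0.01 0 0 0 0.118 1; -0.19 0.02 0 0 0 0.118 1; -0.15 0.02 0 0 0 0.035 1; 0 0 0 0 0 0 1; 0 0 0 0 0 0 1; 0 0 0 0 0 0 1"

```text
time_s: 55.28
eef_pos: [0.4608, -0.0194, 0.4158]
eef_rot: [0.002, 1.0, -0.009, 0.005]
wrist_force: [0.0, -0.1, 0.8]
opening: 1.001
```

Run:
```python
from h import *
img,K,P=cam("wrist","f1"); i2,K2,P2=cam("side","f1s"); i3,_,_=cam("top","f1t")
cv2.imwrite("pics/f1z.png",cv2.resize(img[0:240][:,:,::-1],(800,300)))
cv2.imwrite("pics/f1sz.png",cv2.resize(i2[110:370,170:440][:,:,::-1],(623,600),interpolation=cv2.INTER_CUBIC))
H=hsv(img); g=glue
import h
h_=H[...,0]; s_=H[...,1]
for r in glue(img,K,P,z=.058,y1=260,minpx=8): print(r)
```

```text
(no output)
```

View pics/f1.png

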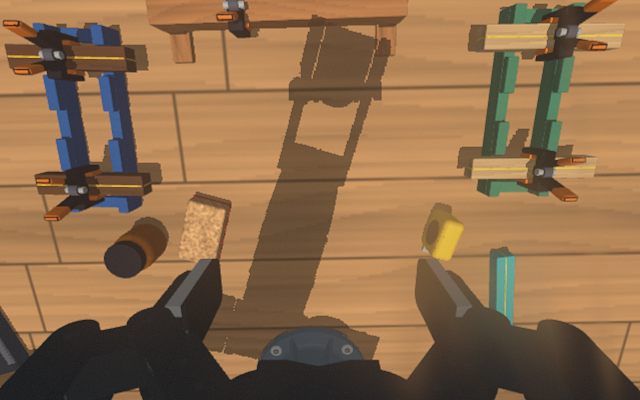

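View pics/f1sz.png

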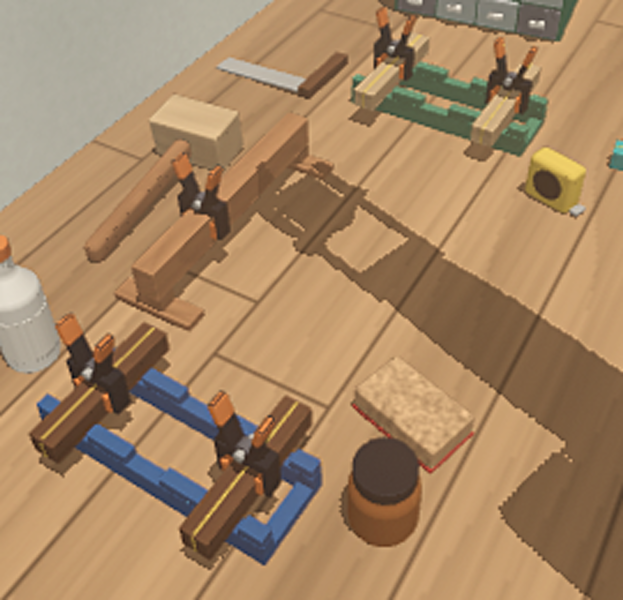

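Run:
```python
from h import *
img,K,P=cam("wrist")
a=cv2.resize(img[0:220,0:170][:,:,::-1],None,fx=2.7,fy=2.7,interpolation=cv2.INTER_CUBIC)
b=cv2.resize(img[0:220,455:625][:,:,::-1],None,fx=2.7,fy=2.7,interpolation=cv2.INTER_CUBIC)
cv2.imwrite("pics/f2.png",np.hstack([a,b])[:, :800] if a.shape[1]*2<=800 else cv2.resize(np.hstack([a,b]),(800,int(594*800/918))))
```

```text
(no output)
```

View pics/f2.png

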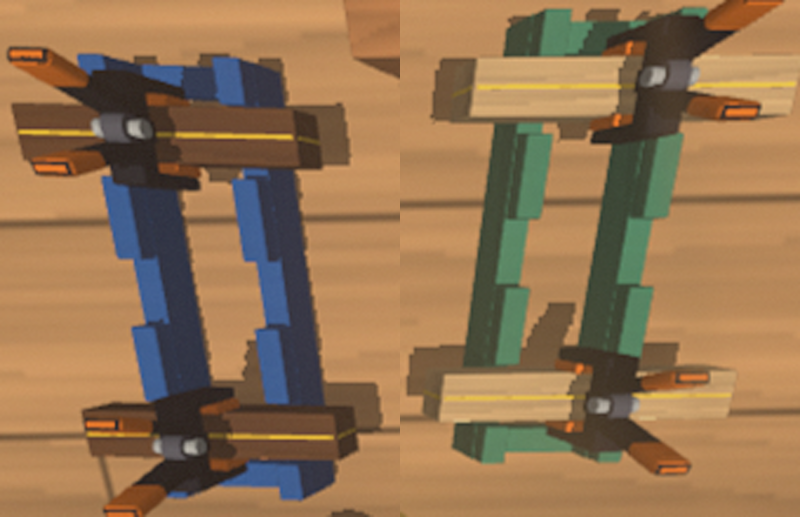

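Run:
```python
from h import *
img,K,P=cam("wrist")
f=2.353
D={"W1":((18,133),(294,138),(123,127)),"W2":((87,436),(337,436),(180,446)),"B1":((472,87),(795,87),(668,75)),"B2":((440,395),(733,400),(611,405))}
for n,(a,b,c) in D.items():
    m=lambda p:(p[0]/f,p[1]/f) if n[0]=="W" else (455+(p[0]-400)/f,p[1]/f)
    A,B=w([m(a),m(b)],K,P,.058); C=w([m(c)],K,P,.070)[0]
    u=(B-A)[:2]; L=np.linalg.norm(u); u/=L; d=(C-(A+B)/2)[:2]
    print(n,"L",L.round(3),"centre",((A+B)/2).round(4)[:2],"yaw",np.degrees(np.arctan2(u[1],u[0])).round(1),"clamp along",(d@u).round(4),"across",(d[0]*u[1]-d[1]*u[0]).round(4))
```

```text
W1 L 0.162 centre [0.602  0.3277] yaw -92.0 clamp along -0.0098 across -0.0029
W2 L 0.164 centre [0.4193 0.3333] yaw -91.1 clamp along -0.0135 across 0.0037
B1 L 0.189 centre [ 0.6163 -0.3482] yaw -91.0 clamp along 0.0105 across -0.0041
B2 L 0.192 centre [ 0.4322 -0.3513] yaw -92.1 clamp along 0.0085 across 0.0024
```

Run:
```python
from bench import *
o=get_obs(); print(o["time_s"],o["wrist_force"]); print(hand_in())
```

```text
55.5333 [1.45039024 0.01421363 0.48908309]
the job is handed in; nothing more can be done
None
```

All four blanks are in their racks, each with a spring clamp pushed down over its middle. I handed in at about 55.5 s of the 210 s limit; no verdict came back.

- **Blanks:** the two dark walnut ones are in the end notches of the blue rack and the two pale beech ones in the end notches of the green rack. Measured lengths and positions fit blanks seated on the notch floors. I estimate their lines to be within about 2° of the racks.
- **Clamps:** I used four of the five. Each was lowered until its throat stop met the wood, and the last pictures show all four closed and upright. The measured pivots came out 9 to 14 mm from the middle and 2 to 4 mm off the centre line, against limits of 30 and 12 mm. Most of the 9 to 14 mm is probably a viewing-angle effect.
- **Everything else:** the bench items and the turquoise look-alike looked unmoved. I judged this by eye and did not measure it. The fifth clamp is still on the rail, and I saw no sign of a blank being knocked aside.
- **Force:** pressing the clamp onto the nearer walnut blank briefly reached about 82 N at the wrist (limit 120 N). I pressed more gently on the last clamp, at about 30 N.
- **Disagreement:** my yaw estimates for the green rack differed by about 1° between cameras, but both beech blanks went in cleanly.

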